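Rotate the spice tin stock in a divided rack

ROBOT

A 6-joint arm with a two-finger parallel gripper is mounted at the origin on a cart in front of the work surface, level with it; the furniture and walls round the work are solid. World frame = base frame: x ahead of the robot, y to its left, z up, the work surface at z = 0. Lengths are in m, angles in rad, forces in N, time in s.
With the tool pointing down it reaches from about 0.35 to 0.775 m from the base axis. Payload 5.5 kg.
Tool frame: the origin (TCP) lies midway between the tips of the shut fingers; the grasp point (between the pads) lies ctrl.pinch_z behind it (ctrl.pinch_z is the distance from the TCP to the grasp point, in m); z points along the fingers, y is the line along which they close (so a half turn about z gives the same grasp; the last joint's range is limited). The gripper opens to 85 mm and grips with 20 to 120 N. Pads are 22 mm wide; open, the fingers measure 114 mm over their backs; the gripper's body (76 mm by 85 mm) begins 54 mm behind the grasp point. The pads swing forward as they close: fully open they stand 13 mm farther back than shut.
Start: joints at [0.983, 0.313, 0.046, 1.304, 0, 1.431], TCP at [0.249, 0.518, 0.231] pointing down, gripper open.
Joint ranges: [-2.76, 2.76], [-0.86, 1.69], [-1.03, 1.26], [-2.2, 2.34], [-1.47, 1.5], [-3.14, 3.14]. Speed limits (rad/s): [2.57, 2.57, 3.14, 3.14, 3.14, 3.14].

INTERFACE

Orientations are given as a unit quaternion [w, x, y, z].
In Python, from station import ctrl gives the robot as it stands. The module is installed in compiled form; this text tells all that it offers.
- The arm moves only by the shell command python3 -m crank 'ROWS' [FORCE]. ROWS is JSON, a list of rows, each an object with "translation": the shift along the tool's x, y, z in mm, a list of three; "twist": the turn, a rotation vector about the tool's x, y, z in degrees, a list of three; "jaw": the closure in counts, from 0 (fully open) to 255 (shut). A call has 1 to 8 rows; each row is the pose to reach, as a shift and turn from the pose commanded when the call began, along the tool's axes at that moment; what a row does not reach only later rows make up. A row lasts 1/12 s, in which the tool goes at most 41.7 mm and 7.16 degrees, less where a joint would pass 70% of its speed; a pose out of reach is approached as far as the arm can. A call with a gripper value outside its range is refused whole. The fingers move at their own pace and stop on an object; FORCE is the grip in N (left out, the last holds). Time passes only in rows, so rows that repeat a pose let the fingers close. It gives the time, the measured TCP pose, the force, the opening and the grip force at its end, in the units of the state.
- ctrl.sense(): the state, without advancing time (a new reading comes with each control period).
- ctrl.get_image(name): name is "scene" or "top" or "wrist"; returns a dict with "frame" (420x560x3 uint8, red, green, blue), "camera_matrix" (3x3 intrinsics, pixels), "R" (3x3) and "t" (3): a world point X has camera coordinates R X + t. Camera axes: x right, y down, z forward; pixel columns grow to the right and rows downward; lengths in m; the calibration is good to about 2 mm. A picture is of the moment at which its call begins. There is no depth.
- ctrl.finish_job(): hands the job in; it is judged then, once.
The state is a dict: "clock": time; "joint_pos": joint angles; "qd": joint speeds; "tau": joint torques, N m; "tool_pos": TCP position; "ee_rot": TCP orientation; "contact_force": force on the tool from outside, world axes, zero at the start; "wrist_torque": the same for the moment, N m; "gripper_width": opening from 0.0 (shut) to 1.0 (fully open); "gripper_force": force on a finger pad.
Only numpy, scipy, OpenCV 4.12 (cv2) and the standard library are available. Lean on these libraries where they do the work, as an engineer would, in place of code of your own. Each camera call takes 0.05 s, during which the arm holds its last target. There are 200 camera calls.

TASK

Restock the spice tin rack, oldest first. First slide the divider panel up out of the rack by its upper edge and stand it in the slot of the parking stand; with it there, bring every older tin (those already in the rack) forward into the front bay, nearer the robot, and put every new tin from the worktop behind them in the back bay, all upright on the rack's floor. Then slide the divider back down, fully home, in the rack's slot between old and new, and leave the jam jar, the salt shaker and the garlic where they are.

Things in the scene. Friction and masses are not known exactly. Their poses are not given: they have to be found in the camera images.
- rack: wooden tin rack, fixed: an open lane along its x, 254 x 74 mm, walls 30 mm high, inside 242 x 62 mm. Origin: centre of its underside; floor 8 mm above. +x is the back end, -x the front end, nearer the robot. The slot at x = 0 parts it into a front bay (x -121 to -8 mm) and a back bay (+8 to +121), each for two tins, one behind the other, say 37 and 93 mm from the slot.
- rack_slot (a point): the rack's slot for the divider; the point lies on the rack's floor, in the middle of the slot, where the middle of the seated panel's underside rests; axes as the rack's. Two facing upright grooves 10 mm wide (x), 88 mm apart between groove bottoms and 62 mm between inner edges (y). Their mouths, about 65 mm above the worktop, flare to about 18 mm along x. 
- stand: wooden parking stand, fixed, empty at the start: base plate 80 x 120 mm, 12 mm thick, with one slot between two upright posts (112 mm over the posts). Origin at the centre of its underside, below the slot; a panel in it faces along the stand's x.
- stand_slot (a point): the stand's slot; the point lies on its base plate, 12 mm above the worktop, in the middle of the slot, where the middle of the seated panel's underside rests; axes as the stand's. Two facing upright grooves 10 mm wide (x), 88 mm apart between groove bottoms and 62 mm between inner edges (y). Their mouths, about 69 mm above the worktop, flare to about 18 mm along x. 
- divider_center (a point): plywood divider, 84 mm wide (y), 110 mm tall (z, up), 6 mm thick (x), 0.08 kg, with a grip bar 10 mm thick along the upper edge (39 to 55 mm above this point). The point is its centre, 55 mm above its underside. It starts in the rack's slot, its top 118 mm above the worktop (tins there reach 66 mm), and must rise 60 mm to leave a slot. Either face may look forward.
- old_a_center (a point): closed spice tin, plain metal with a pale band, upright cylinder 52 mm in diameter, 58 mm tall, 0.14 kg; the point is its centre, 29 mm above its underside; z up. Older stock: it starts in the back bay of the rack.
- old_b_center (a point): closed spice tin, plain metal with a pale band, upright cylinder 52 mm in diameter, 58 mm tall, 0.14 kg; the point is its centre, 29 mm above its underside; z up. Older stock: it starts in the back bay of the rack.
- new_a_center (a point): closed spice tin, plain metal with a pale band, upright cylinder 52 mm in diameter, 58 mm tall, 0.14 kg; the point is its centre, 29 mm above its underside; z up. New stock: it starts on the worktop outside the rack.
- new_b_center (a point): closed spice tin, plain metal with a pale band, upright cylinder 52 mm in diameter, 58 mm tall, 0.14 kg; the point is its centre, 29 mm above its underside; z up. New stock: it starts on the worktop outside the rack.
- new_c_center (a point): closed spice tin, plain metal with a pale band, upright cylinder 52 mm in diameter, 58 mm tall, 0.14 kg; the point is its centre, 29 mm above its underside; z up. New stock: it starts on the worktop outside the rack.
- jam_jar: bystander: glass jam jar 68 mm in diameter, 84 mm tall, on the worktop behind the new tins; origin at the centre of its underside
- salt_shaker: bystander: salt shaker 44 mm in diameter, 90 mm tall, on the worktop behind the work; origin at the centre of its underside
- garlic: bystander: bulb of garlic, 56 mm, on the worktop behind the work; origin at the centre of its underside
Things that resemble listed ones, but are neither listed nor needed, are in the scene too. Of the things shaped like the part that bears divider_center, the wooden one is meant.

How it is judged:
By the outcome, as a careful person would: the job done as asked, in the order asked, and still so for the second after the job is handed in, with the robot touching nothing.
Of new_a, new_b, new_c only 1 to 2 are there at a start; the rules pass over those that are not, and their reading is None.
At some moment in a run one of new_a, new_b, new_c may be knocked a few centimetres aside while the robot is not near it.
It also fails if it takes over 210 s, if anything falls off the work surface, if the arm or the gripper's body presses on something with over 40 N, if the wrist force passes 120 N, or if a joint passes its speed limit or range.

## Working session

There is one attempt and no reset: what is moved stays moved. The work goes in short steps, Python scripts to look and compute and a shell command to move; the robot and the scene stay as the last step left them, time stands still between calls to the robot, and variables do not carry over. Pictures are saved under pics/ and viewed, at most 14 in all, crops included, and the job is handed in when it is done.

```bash
mkdir -p pics; cat > h.py <<'E'
import numpy as np, cv2
from station import ctrl
def snap(n,f):
    d=ctrl.get_image(n); np.savez(f'pics/{f}.npz',**{k:np.array(v) for k,v in d.items()})
    cv2.imwrite(f'pics/{f}.png',d['frame'][:,:,::-1]); return d
def load(f): return dict(np.load(f'pics/{f}.npz'))
def ray(d,u,v,z):
    R,t,K=d['R'],d['t'],d['camera_matrix']; c=-R.T@t
    r=R.T@np.linalg.inv(K)@np.array([u,v,1.]); return c+r*(z-c[2])/r[2]
def proj(d,X):
    p=d['camera_matrix']@(d['R']@np.array(X)+d['t']); return p[:2]/p[2]
E
python3 - <<'E'
from h import *
s=ctrl.sense(); print(s, ctrl.pinch_z)
for n in('top','scene'):
    d=snap(n,n+'0'); print(n,-d['R'].T@d['t'])
a=cv2.imread('pics/top0.png');
E
```

```text
{'clock': 0.0, 'joint_pos': array([9.83406315e-01, 3.13961312e-01, 4.50204700e-02, 1.30362601e+00,
       6.46165229e-06, 1.43121452e+00]), 'qd': array([-0.00244608, -0.00016681, -0.00089744, -0.00056314, -0.00026507,
        0.00155479]), 'tau': array([-1.33850644e-03, -4.80631614e+01,  2.98532706e+01,  1.94873207e-02,
       -3.25799529e-04, -7.95342032e-06]), 'tool_pos': array([0.24868652, 0.51788357, 0.23044809]), 'ee_rot': array([-3.17761998e-04,  2.22037871e-01,  9.75037640e-01, -8.26275858e-04]), 'contact_force': array([0.96205915, 0.11236083, 0.0366695 ]), 'wrist_torque': array([-0.0549846 , -0.04785714, -0.02663589]), 'gripper_force': 0.0, 'gripper_width': 0.9997853487457614} 0.0187
top [ 0.40149725 -0.01470293  0.97167062]
scene [0.03329979 0.23893536 0.70826364]
```

View pics/top0.png

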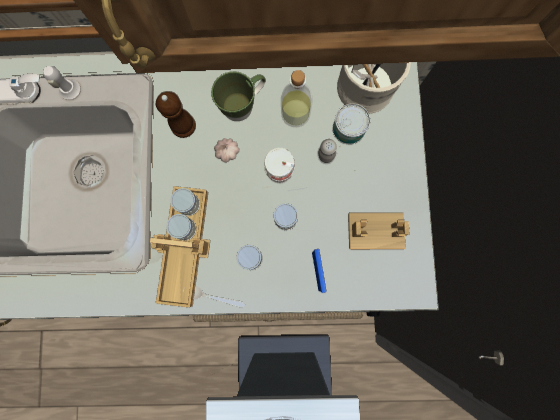

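View pics/scene0.png

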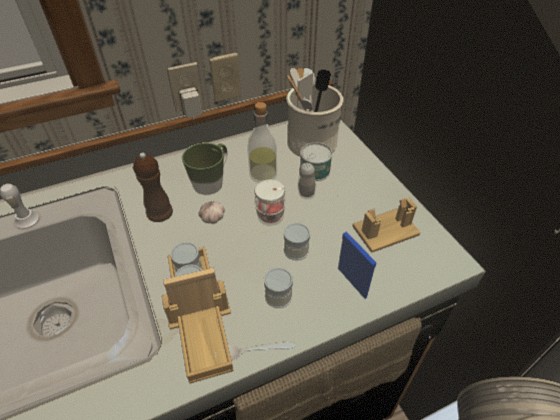

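```bash
python3 - <<'E'
from h import *
a=cv2.imread('pics/top0.png'); b=cv2.imread('pics/scene0.png')
z=lambda i,x0,y0,w,h:cv2.resize(i[y0:y0+h,x0:x0+w],(400,300),interpolation=cv2.INTER_CUBIC)
im=np.vstack([np.hstack([z(a,120,180,176,132),z(a,230,190,200,150)]),np.hstack([z(b,130,235,200,150),z(b,240,140,200,150)])])
cv2.imwrite('pics/crop1.png',im)
d=load('top0'); print(d['camera_matrix'])
for n,u,v,zz in [('tinA',286,216,.058),('tinB',249,257,.058),('teal',352,122,.05),('old1',184,202,.066),('old2',180,227,.066),('stand',378,231,.012)]: print(n,ray(d,u,v,zz).round(3))
hsv=cv2.cvtColor(a,cv2.COLOR_BGR2HSV)
for p in [(286,216),(352,122),(180,285),(378,245),(300,260)]: print(p,hsv[p[1],p[0]])
E
```

```text
[[440.4971237    0.         269.42231096]
 [  0.         440.4971237  201.67199752]
 [  0.           0.           1.        ]]
tinA [ 0.524 -0.019  0.058]
tinB [0.441 0.06  0.058]
teal [ 0.726 -0.169  0.05 ]
old1 [0.559 0.194 0.066]
old2 [0.506 0.202 0.066]
stand [ 0.491 -0.218  0.012]
(286, 216) [107  37 195]
(352, 122) [ 73   9 196]
(180, 285) [ 20 109 194]
(378, 245) [ 19 100 204]
(300, 260) [ 53  11 189]
```

View pics/crop1.png

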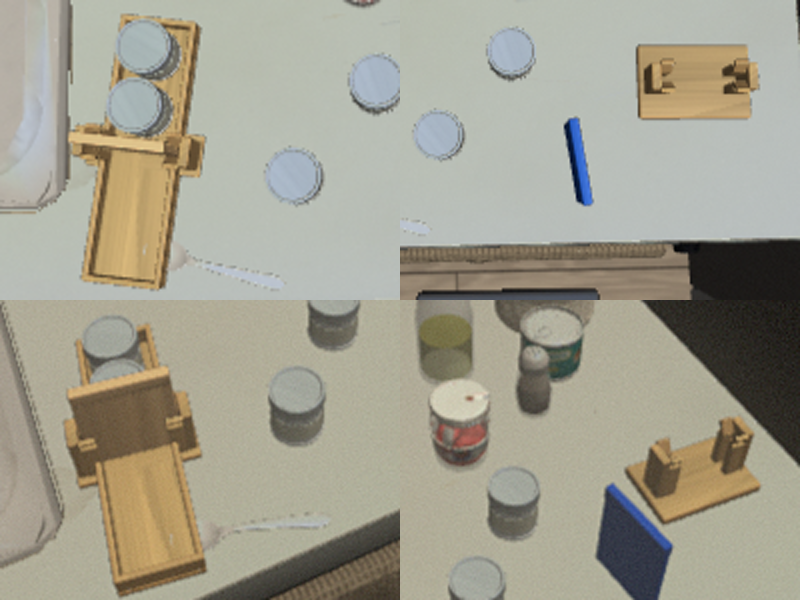

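```bash
python3 - <<'E'
from h import *
d=load('top0')
def wood(f,box):
    hsv=cv2.cvtColor(cv2.imread(f),cv2.COLOR_BGR2HSV); m=cv2.inRange(hsv,(10,60,40),(30,255,255))
    k=np.zeros_like(m); x,y,w,h=box; k[y:y+h,x:x+w]=m[y:y+h,x:x+w]; return k
for z in (.03,.038):
    P=[ray(d,u,v,z) for u,v in[(156.1,303.2),(192.6,307.6),(208,189.7),(172.8,186.2)]]
    P=np.array(P)[:,:2]; print(z,P.round(3).tolist(),'sides',[round(float(np.linalg.norm(P[i]-P[i-1])),3) for i in range(4)],'ctr',P.mean(0).round(4)); e=(P[2]+P[3]-P[0]-P[1]); print('yaw',np.degrees(np.arctan2(e[1],e[0])))
m=wood('pics/top0.png',(345,205,70,50)); c=max(cv2.findContours(m,0,2)[0],key=cv2.contourArea)
# base plate
pts=np.array([ray(d,u,v,.012)[:2] for u,v in c[:,0]],np.float32)
print('stand rect',cv2.minAreaRect(pts), cv2.boundingRect(c))
# tins
hsv=cv2.cvtColor(cv2.imread('pics/top0.png'),cv2.COLOR_BGR2HSV)
m=cv2.inRange(hsv,(95,18,120),(120,90,255)); 
for cc in cv2.findContours(m,0,2)[0]:
    if cv2.contourArea(cc)>200:
        (u,v),r=cv2.minEnclosingCircle(cc); z=.066 if u<220 else .058
        if u>150: print('tin',round(u,1),round(v,1),round(r,1),ray(d,u,v,z).round(4), 'diam',2*r*(.9717-z)/440.5)
E
```

```text
0.03 [[0.35, 0.26], [0.34, 0.182], [0.591, 0.149], [0.601, 0.227]] sides [0.253, 0.078, 0.253, 0.079] ctr [0.4704 0.2047]
yaw -7.466600118036494
0.038 [[0.351, 0.258], [0.34, 0.181], [0.589, 0.148], [0.599, 0.225]] sides [0.251, 0.078, 0.251, 0.078] ctr [0.4698 0.2028]
yaw -7.466600118036499
stand rect ((0.49120843410491943, -0.21815913915634155), (0.12929873168468475, 0.07838593423366547), 88.25602722167969) (348, 213, 61, 37)
tin 282.0 411.0 76.4 [0.1411 0.0005 0.058 ] diam 0.3170258585969923
tin 248.7 256.9 12.2 [0.4408 0.0604 0.058 ] diam 0.05061300970330817
tin 285.4 215.2 12.1 [ 0.5254 -0.0181  0.058 ] diam 0.050159753721066146
```

```bash
cat >> h.py <<'E'
from scipy.spatial.transform import Rotation as Rn
def plan(x,y,z,yaw):
    s=ctrl.sense(); R=Rn.from_quat(np.roll(s['ee_rot'],-1)); c,n=np.cos(np.radians(yaw)),np.sin(np.radians(yaw))
    T=Rn.from_matrix(np.array([[-n,c,0],[c,n,0],[0,0,-1]]).T.T) # cols: x=(-?),fixed below
    ey=np.array([c,n,0]); ez=np.array([0,0,-1]); ex=np.cross(ey,ez)
    T=Rn.from_matrix(np.column_stack([ex,ey,ez])); p=s['tool_pos']
    print('t',s['clock'],'pos',p.round(4),'move mm',(R.inv().apply(np.array([x,y,z])-p)*1000).round(1),'twist',np.degrees((R.inv()*T).as_rotvec()).round(1),'grip',s['gripper_width'])
E
sed -i '/fixed below/d' h.py
python3 -c "
from h import *
plan(.4705,.206,.22,-7.5)"
```

```text
t 0.1 pos [0.2487 0.5179 0.2305] move mm [-335.  -185.1   10.7] twist [-0.1  0.  71.8] grip 1.0015614209766934
```

```bash
python3 -m crank '[{"translation":[-35,-20,0],"twist":[0,0,7],"jaw":0},{"translation":[-70,-40,0],"twist":[0,0,14],"jaw":0},{"translation":[-105,-60,2],"twist":[0,0,21],"jaw":0},{"translation":[-140,-80,4],"twist":[0,0,28],"jaw":0},{"translation":[-175,-100,6],"twist":[0,0,35],"jaw":0},{"translation":[-210,-120,8],"twist":[0,0,42],"jaw":0},{"translation":[-245,-140,10],"twist":[0,0,49],"jaw":0},{"translation":[-280,-155,10],"twist":[0,0,56],"jaw":0}]'
python3 -c "
from h import *
plan(.4705,.206,.22,-7.5)"
```

```text
clock: 0.77
tool_pos: [0.4342, 0.2551, 0.2207]
ee_rot: [-0.0, 0.656, 0.755, -0.001]
contact_force: [0.5, 0.7, -0.6]
gripper_width: 1.001
gripper_force: 0.0
t 0.7667 pos [0.4342 0.2551 0.2207] move mm [-53.7  29.2   0.7] twist [-0.1  0.  15.5] grip 1.0012659045854668
```

```bash
python3 -m crank '[{"translation":[-27,15,0],"twist":[0,0,7],"jaw":0},{"translation":[-54,29,0],"twist":[0,0,14],"jaw":0},{"translation":[-54,29,0],"twist":[0,0,15.5],"jaw":0},{"translation":[-54,29,0],"twist":[0,0,15.5],"jaw":0}]'
python3 -c "
from h import *
plan(.4705,.206,.22,-7.5)
d=snap('wrist','w1'); print(d['camera_matrix'],-d['R'].T@d['t'],d['R'])
for p in [(.4705,.206,.118),(.4705,.206,.038)]: print(proj(d,p))"
```

```text
clock: 1.1
tool_pos: [0.4715, 0.2065, 0.2207]
ee_rot: [-0.0, 0.751, 0.66, -0.0]
contact_force: [-0.4, 0.2, 0.5]
gripper_width: 1.002
gripper_force: 0.0
t 1.1 pos [0.4715 0.2065 0.2207] move mm [-0.6 -1.   0.7] twist [-0.1  0.   0.1] grip 1.0024411289548303
[[331.56670003   0.         279.37234637]
 [  0.         331.56670003 209.62734658]
 [  0.           0.           1.        ]] [0.4828839  0.28673993 0.3634953 ] [[ 0.99162087 -0.12917251 -0.00158596]
 [-0.1220372  -0.94073026  0.31643877]
 [-0.04236716 -0.31359374 -0.94861161]]
[277.49947987 209.34741283]
[278.04996108 184.32625353]
```

View pics/w1.png

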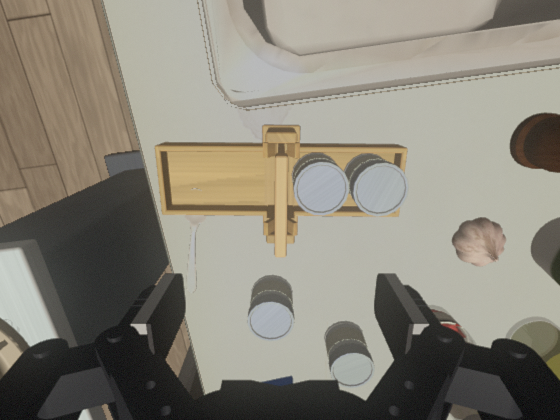

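```bash
python3 - <<'E'
from h import *
d=load('w1')
g=cv2.imread('pics/w1.png'); hsv=cv2.cvtColor(g,cv2.COLOR_BGR2HSV)
for n,u,v,z in [('barhi',281,156,.118),('barlo',281,255,.118),('FL',158,143,.03),('FR',161,216,.03),('BR',400,216,.03),('BL',406,146,.03),('old1',321,187,.066),('old2',378,187,.066),('new1',271,320,.058),('new2',350,367,.058)]: print(n,ray(d,u,v,z).round(4))
m=cv2.inRange(hsv,(10,60,40),(30,255,255))
for v in (222,235,246,250,253,256): 
    r=np.where(m[v,255:310])[0]+255; print(v,r.min() if len(r) else 0,r.max() if len(r) else 0)
for zz in(.03,.038):
  P=np.array([ray(d,u,v,zz)[:2] for u,v in[(158,143),(161,216),(400,216),(406,146)]]); e=P[2]+P[3]-P[0]-P[1]
  print(zz,P.mean(0),np.degrees(np.arctan2(e[1],e[0])),[np.linalg.norm(P[i]-P[i-1]).round(4) for i in range(4)])
E
python3 - <<'E'
import cv2
g=cv2.imread('pics/w1.png')[125:265,150:420]; cv2.imwrite('pics/c2.png',cv2.resize(g,(800,415),interpolation=cv2.INTER_CUBIC))
E
```

```text
barhi [0.4785 0.2469 0.118 ]
barlo [0.4682 0.1666 0.118 ]
FL [0.3573 0.2613 0.03  ]
FR [0.3417 0.1856 0.03  ]
BR [0.5946 0.1528 0.03  ]
BL [0.6017 0.2265 0.03  ]
old1 [0.5106 0.2053 0.066 ]
old2 [0.5629 0.1985 0.066 ]
new1 [0.4437 0.0609 0.058 ]
new2 [ 0.5253 -0.0145  0.058 ]
222 263 296
235 266 295
246 275 286
250 275 285
253 275 285
256 275 285
0.03 [0.47384418 0.20656313] -7.736839651885697 [np.float64(0.2468), np.float64(0.0772), np.float64(0.255), np.float64(0.074)]
0.038 [0.47406102 0.20848644] -7.7368396518856954 [np.float64(0.2409), np.float64(0.0754), np.float64(0.2489), np.float64(0.0722)]
```

View pics/c2.png

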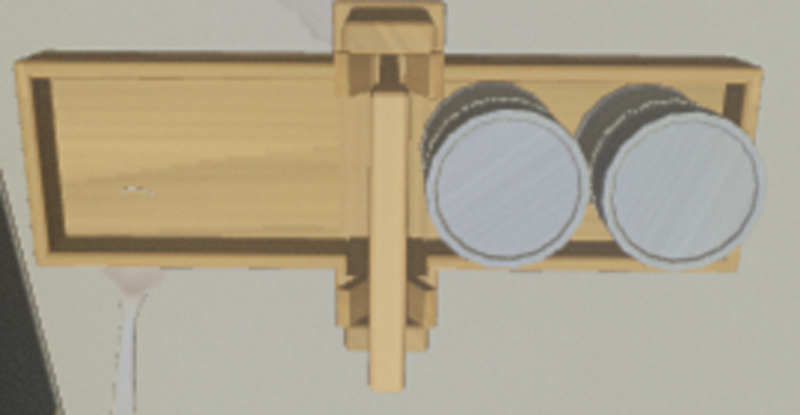

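```bash
python3 -m crank '[{"translation":[0,1.5,40],"twist":[0,0,0],"jaw":0},{"translation":[0,1.5,80],"twist":[0,0,0],"jaw":0},{"translation":[0,1.5,110],"twist":[0,0,0],"jaw":0},{"translation":[0,1.5,127],"twist":[0,0,0],"jaw":0},{"translation":[0,1.5,127],"twist":[0,0,0],"jaw":120},{"translation":[0,1.5,127],"twist":[0,0,0],"jaw":255},{"translation":[0,1.5,127],"twist":[0,0,0],"jaw":255},{"translation":[0,1.5,127],"twist":[0,0,0],"jaw":255}]' 40
python3 -m crank '[{"translation":[0,0,0],"twist":[0,0,0],"jaw":255},{"translation":[0,0,0],"twist":[0,0,0],"jaw":255},{"translation":[0,0,0],"twist":[0,0,0],"jaw":255}]' 
python3 -c "
from h import *
plan(.473,.2065,.22,-7.5);print(ctrl.sense()['wrist_torque'])"
```

```text
clock: 1.82
tool_pos: [0.4735, 0.2088, 0.0962]
ee_rot: [0.001, 0.749, 0.662, 0.002]
contact_force: [0.0, -0.0, -0.5]
gripper_width: 0.457
gripper_force: 0.0
clock: 2.07
tool_pos: [0.4733, 0.2083, 0.0957]
ee_rot: [0.001, 0.75, 0.662, 0.001]
contact_force: [-0.8, 0.2, 5.7]
gripper_width: 0.108
gripper_force: 40.4
t 2.0667 pos [0.4733 0.2083 0.0957] move mm [  -1.7    0.2 -124.3] twist [ 0.1 -0.1  0.3] grip 0.10784618973000827
[ 0.02612047  0.01608662 -0.0177115 ]
```

```bash
python3 -m crank '[{"translation":[0,0,-15],"twist":[0,0,0],"jaw":255},{"translation":[0,0,-35],"twist":[0,0,0],"jaw":255},{"translation":[0,0,-55],"twist":[0,0,0],"jaw":255},{"translation":[0,0,-75],"twist":[0,0,0],"jaw":255},{"translation":[0,0,-100],"twist":[0,0,0],"jaw":255},{"translation":[0,0,-130],"twist":[0,0,0],"jaw":255},{"translation":[0,0,-130],"twist":[0,0,0],"jaw":255}]'
python3 -c "
from h import *
plan(.488,-.216,.225,0);print(ctrl.sense()['joint_pos'])
d=snap('wrist','w2'); snap('scene','s2')"
```

```text
clock: 2.65
tool_pos: [0.4749, 0.2086, 0.2302]
ee_rot: [0.002, 0.75, 0.662, 0.004]
contact_force: [0.8, 0.4, 0.4]
gripper_width: 0.108
gripper_force: 39.5
t 2.65 pos [0.4749 0.2086 0.2302] move mm [-419.7   65.8    4.3] twist [ 0.5 -0.2 -7.2] grip 0.10829976837754184
[ 2.59037589e-01  1.96765396e-01 -1.10336549e-01  1.25455277e+00
  7.84429913e-05  1.95480351e+00]
```

View pics/w2.png

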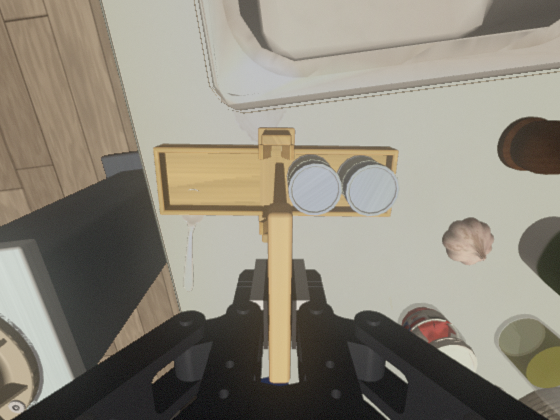

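```bash
python3 - <<'E'
from h import *
d=load('w2'); s=ctrl.sense(); R=Rn.from_quat(np.roll(s['ee_rot'],-1))
z=s['tool_pos'][2]+.0223
g=cv2.imread('pics/w2.png'); hsv=cv2.cvtColor(g,cv2.COLOR_BGR2HSV); m=cv2.inRange(hsv,(10,60,90),(30,255,255))
for v in (215,240,300,360,378,381,383): 
    r=np.where(m[v,262:297])[0]+262; print(v,r.min() if len(r) else 0,r.max() if len(r) else 0)
c=np.where(m[190:395,280])[0]+190; print(c.max()); print(hsv[200:212,280].tolist())
for u,v in((280,207),(280.5,382)):
    p=ray(d,u,v,z); print(p.round(4),'tool',(R.inv().apply(p-s['tool_pos'])*1000).round(1))
for n,u,v in(('o1',315,187.5),('o2',369.5,186)): print(n,ray(d,u,v,.066).round(4))
E
```

```text
215 262 296
240 262 291
300 268 290
360 269 289
378 269 289
381 270 288
383 0 0
382
[[15, 96, 109], [17, 94, 109], [16, 89, 109], [17, 86, 113], [17, 89, 115], [16, 92, 116], [17, 91, 115], [17, 93, 118], [17, 86, 118], [17, 93, 118], [17, 89, 117], [17, 89, 115]]
[0.4808 0.2485 0.248 ] tool [ 41.1   2.5 -22.2]
[0.47  0.161 0.248] tool [-47.1   2.8 -22.4]
o1 [0.5109 0.2055 0.066 ]
o2 [0.5627 0.2004 0.066 ]
```

```bash
python3 - <<'E'
from h import *
d=load('w2'); p0=np.array([.4749,.2086,.2302]); R=Rn.from_quat([.75,.662,.004,.002])
s=ctrl.sense(); print(s['tool_pos'],s['ee_rot'])
for u,v in((280,207),(280.5,382)):
    p=ray(d,u,v,.2525); print(p.round(4),'tool',(R.inv().apply(p-p0)*1000).round(1))
d=snap('top','t2'); g=cv2.imread('pics/t2.png')
cv2.imwrite('pics/c3.png',cv2.resize(g[200:260,335:425],(720,480),interpolation=cv2.INTER_CUBIC))
plan(.488,-.216,.225,0)
E
```

```text
[0.47322676 0.20813721 0.22573076] [7.38301821e-04 7.49887339e-01 6.61563398e-01 1.51791229e-03]
[0.4809 0.25   0.2525] tool [ 41.9   1.  -22.2]
[0.4706 0.1655 0.2525] tool [-43.2   1.2 -22.4]
t 2.8 pos [0.4723 0.2079 0.2243] move mm [-418.6   68.4   -0.7] twist [ 0.  -0.  -7.2] grip 0.10564524465240624
```

View pics/c3.png

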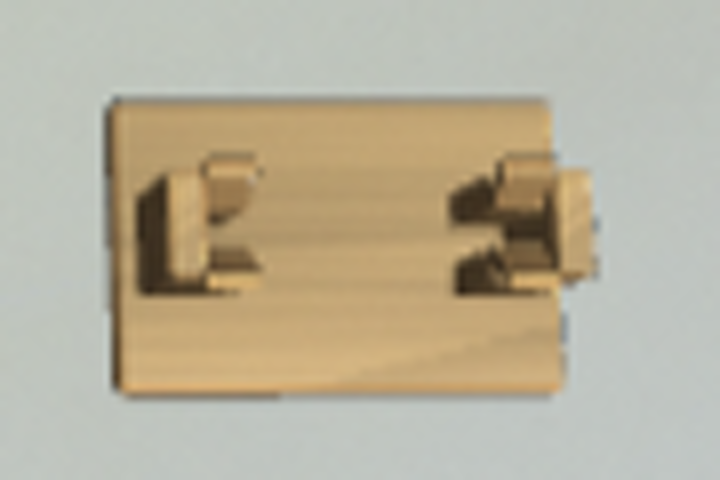

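```bash
python3 -m crank '[{"translation":[-30,5,0],"twist":[0,0,-1],"jaw":255},{"translation":[-70,11,0],"twist":[0,0,-2],"jaw":255},{"translation":[-110,18,0],"twist":[0,0,-3],"jaw":255},{"translation":[-150,25,0],"twist":[0,0,-4],"jaw":255},{"translation":[-190,31,0],"twist":[0,0,-5],"jaw":255},{"translation":[-230,38,0],"twist":[0,0,-6],"jaw":255},{"translation":[-270,45,0],"twist":[0,0,-7],"jaw":255},{"translation":[-310,51,0],"twist":[0,0,-7.2],"jaw":255}]'
python3 -m crank '[{"translation":[-40,5,0],"twist":[0,0,0],"jaw":255},{"translation":[-80,10,0],"twist":[0,0,0],"jaw":255},{"translation":[-120,12,0],"twist":[0,0,0],"jaw":255},{"translation":[-140,12,0],"twist":[0,0,0],"jaw":255},{"translation":[-140,12,0],"twist":[0,0,0],"jaw":255},{"translation":[-140,12,0],"twist":[0,0,0],"jaw":255}]'
python3 -c "
from h import *
plan(.488,-.216,.225,0)
d=snap('wrist','w3'); c=cv2.imread('pics/w3.png')[60:330,100:460]; cv2.imwrite('pics/c4.png',cv2.resize(c,(800,600),interpolation=cv2.INTER_CUBIC))"
```

```text
clock: 3.47
tool_pos: [0.4831, -0.1076, 0.2227]
ee_rot: [-0.001, 0.707, 0.708, -0.0]
contact_force: [1.5, 0.8, -0.5]
gripper_width: 0.106
gripper_force: 39.5
clock: 3.97
tool_pos: [0.4953, -0.2466, 0.2222]
ee_rot: [-0.002, 0.708, 0.706, -0.0]
contact_force: [0.2, 0.8, -1.7]
gripper_width: 0.107
gripper_force: 39.4
t 3.9667 pos [ 0.4953 -0.2466  0.2222] move mm [30.6 -7.3 -2.7] twist [-0.2 -0.1 -0.1] grip 0.10674348504510955
```

View pics/c4.png

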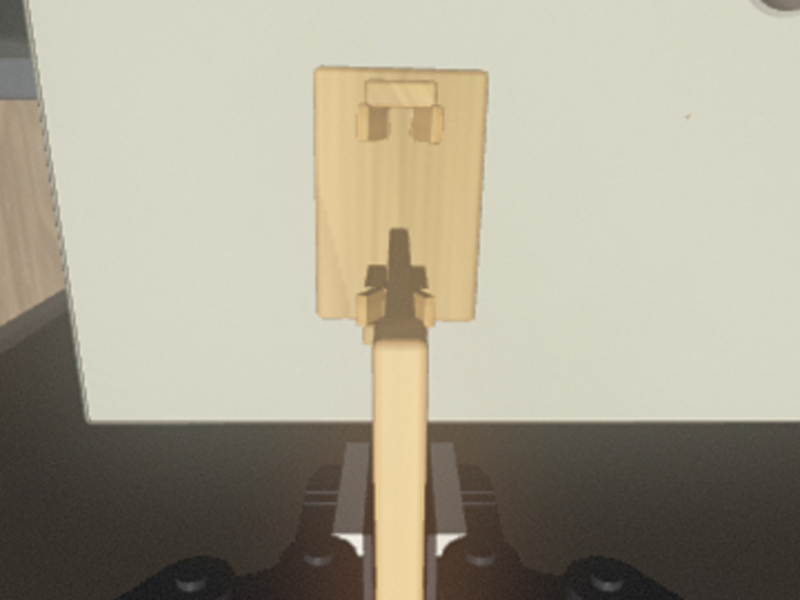

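```bash
python3 - <<'E'
from h import *
d=load('w3'); q=lambda x,y:(100+(x+.5)/2.2222-.5,60+(y+.5)/2.2222-.5)
P=np.array([ray(d,*q(*a),.012)[:2] for a in((315,67),(488,71),(474,321),(318,318))]); print(P.round(4),P.mean(0).round(4),[np.linalg.norm(P[i]-P[i-1]).round(4) for i in range(4)])
e=P[0]+P[1]-P[2]-P[3]; f=P[1]+P[2]-P[0]-P[3]; print(np.degrees(np.arctan2(e[1],e[0]))-90,np.degrees(np.arctan2(f[1],f[0])))
for z in(.069,.075):print('post ', [ray(d,*q(*a),z)[:2].round(4) for a in ((366,82),(437,82),(401.5,106),(389,120),(413,120))])
t=load('t2'); print([ray(t,382.1,227.7,z).round(4) for z in(.069,.075)])
B=[ray(t,335+(x+.5)/8-.5,200+(y+.5)/8-.5,.012)[:2] for x,y in((114,99),(549,99),(560,392),(119,392))]; print(np.mean(B,0).round(4))
for y in(342,): 
  p=ray(d,*q(400,y),ctrl.sense()['tool_pos'][2]+.0223);print('bar end',p.round(4))
plan(.488,-.216,.225,0)
E
```

```text
[[ 0.4574 -0.1563]
 [ 0.5355 -0.1582]
 [ 0.5326 -0.2764]
 [ 0.4544 -0.2747]] [ 0.495  -0.2164] [np.float64(0.1185), np.float64(0.0781), np.float64(0.1183), np.float64(0.0783)]
-1.4207069960083771 -1.3101183223244701
post  [array([ 0.4829, -0.1633]), array([ 0.5099, -0.1633]), array([ 0.4964, -0.172 ]), array([ 0.4916, -0.1772]), array([ 0.5009, -0.1772])]
post  [array([ 0.4832, -0.1633]), array([ 0.5097, -0.1634]), array([ 0.4964, -0.1719]), array([ 0.4917, -0.177 ]), array([ 0.5008, -0.177 ])]
[array([ 0.4922, -0.2143,  0.069 ]), array([ 0.4916, -0.213 ,  0.075 ])]
[ 0.493  -0.2144]
bar end [ 0.4962 -0.2074  0.2449]
t 4.0167 pos [ 0.4953 -0.2455  0.2226] move mm [29.5 -7.4 -2.3] twist [-0.2 -0.1 -0. ] grip 0.10991386684843318
```

```bash
python3 -m crank '[{"translation":[15,0,15],"twist":[0,0,1],"jaw":255},{"translation":[31,-1,35],"twist":[0,0,1.4],"jaw":255},{"translation":[31,-1,48],"twist":[0,0,1.4],"jaw":255},{"translation":[31,-1,48],"twist":[0,0,1.4],"jaw":255},{"translation":[31,-1,48],"twist":[0,0,1.4],"jaw":255}]'
python3 -c "
from h import *
plan(.494,-.2145,.1,-1.4)
d=snap('wrist','w4'); c=cv2.imread('pics/w4.png')[100:340,120:440]; cv2.imwrite('pics/c5.png',cv2.resize(c,(800,600),interpolation=cv2.INTER_CUBIC))
snap('scene','s4'); snap('top','t4');plan(.494,-.2145,.1,-1.4)"
```

```text
clock: 4.43
tool_pos: [0.4947, -0.213, 0.1757]
ee_rot: [-0.001, 0.715, 0.699, -0.0]
contact_force: [-0.2, -0.6, -0.8]
gripper_width: 0.102
gripper_force: 39.4
t 4.4333 pos [ 0.4947 -0.213   0.1757] move mm [-1.6 -0.5 75.7] twist [-0.1 -0.1  0.2] grip 0.1023875608500293
t 4.5833 pos [ 0.4961 -0.215   0.1774] move mm [ 0.5 -2.2 77.4] twist [0.1 0.  0.1] grip 0.10607690364328348
```

View pics/c5.png

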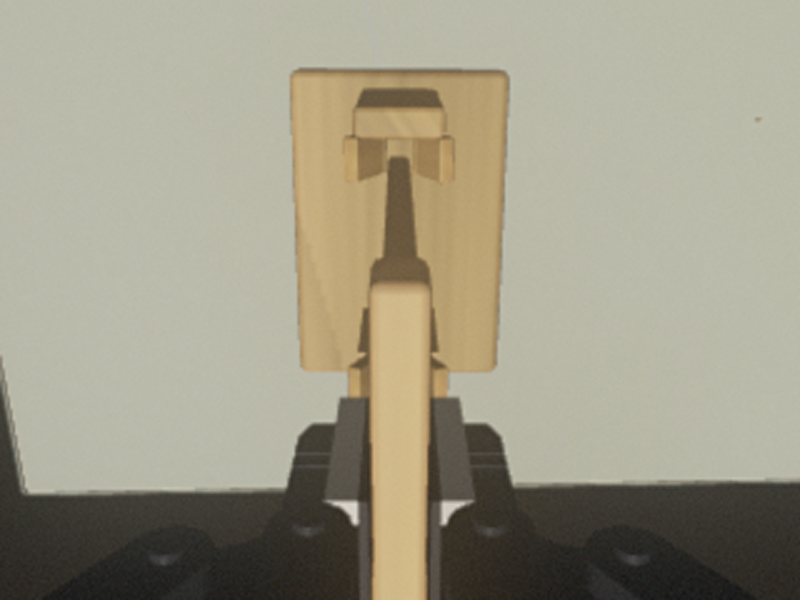

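```bash
python3 - <<'E'
from h import *
d=load('w4'); q=lambda x,y:(120+(x+.5)/2.5-.5,100+(y+.5)/2.5-.5)
print('panel bottom end',[ray(d,*q(400,157),z).round(4) for z in(.087,.09)])
print('bar end',ray(d,*q(401,284),.199).round(4))
print('groove',[ray(d,*q(400,138),z).round(4) for z in(.069,.072)], 'outer',ray(d,*q(400,107),.069).round(4),ray(d,*q(400,89),.012).round(4))
P=np.array([ray(d,*q(*a),.012)[:2] for a in((291,70),(508,72),(496,371),(302,370))]);print(P.mean(0),P)
E
```

```text
panel bottom end [array([ 0.4962, -0.1743,  0.087 ]), array([ 0.4962, -0.1738,  0.09  ])]
bar end [ 0.4965 -0.1735  0.199 ]
groove [array([ 0.4962, -0.1718,  0.069 ]), array([ 0.4962, -0.1713,  0.072 ])] outer [ 0.4964 -0.1626  0.069 ] [ 0.4963 -0.1631  0.012 ]
[ 0.49490406 -0.21580592] [[ 0.45722021 -0.15551   ]
 [ 0.53537317 -0.15790999]
 [ 0.53280468 -0.27594065]
 [ 0.45421817 -0.27386305]]
```

```bash
python3 -m crank '[{"translation":[0,0,10],"twist":[0,0,0],"jaw":255},{"translation":[0,0,20],"twist":[0,0,0],"jaw":255},{"translation":[0,0,30],"twist":[0,0,0],"jaw":255},{"translation":[0,0,40],"twist":[0,0,0],"jaw":255},{"translation":[0,0,50],"twist":[0,0,0],"jaw":255},{"translation":[0,0,50],"twist":[0,0,0],"jaw":255}]'
```

```text
clock: 5.08
tool_pos: [0.4937, -0.2141, 0.1233]
ee_rot: [-0.002, 0.716, 0.699, -0.001]
contact_force: [-0.0, 0.2, -1.1]
gripper_width: 0.11
gripper_force: 39.4
```

In the grooves with no load; continue down.

```bash
python3 -m crank '[{"translation":[0,0,8],"twist":[0,0,0],"jaw":255},{"translation":[0,0,16],"twist":[0,0,0],"jaw":255},{"translation":[0,0,22],"twist":[0,0,0],"jaw":255},{"translation":[0,0,24],"twist":[0,0,0],"jaw":255},{"translation":[0,0,24],"twist":[0,0,0],"jaw":255}]'
```

```text
clock: 5.5
tool_pos: [0.495, -0.2147, 0.1015]
ee_rot: [-0.001, 0.715, 0.699, -0.0]
contact_force: [0.4, 0.1, -0.2]
gripper_width: 0.108
gripper_force: 39.4
```

```bash
python3 -m crank '[{"translation":[0,0,2],"twist":[0,0,0],"jaw":255},{"translation":[0,0,2],"twist":[0,0,0],"jaw":120},{"translation":[0,0,2],"twist":[0,0,0],"jaw":0},{"translation":[0,0,2],"twist":[0,0,0],"jaw":0},{"translation":[0,0,2],"twist":[0,0,0],"jaw":0},{"translation":[0,0,2],"twist":[0,0,0],"jaw":0},{"translation":[0,0,-40],"twist":[0,0,0],"jaw":0},{"translation":[0,0,-80],"twist":[0,0,0],"jaw":0}]'
python3 -c "
from h import *
plan(.509,.205,.2,82.5)
print(ctrl.sense()['joint_pos'])"
```

```text
clock: 6.17
tool_pos: [0.4933, -0.2137, 0.1809]
ee_rot: [-0.003, 0.715, 0.699, -0.001]
contact_force: [1.5, -0.9, 0.4]
gripper_width: 0.999
gripper_force: 0.0
t 6.1667 pos [ 0.4933 -0.2137  0.1809] move mm [419.    5.7 -17.7] twist [ -0.1  -0.4 -83.9] grip 0.9994841263232722
[-5.58202158e-01  2.66629275e-01 -1.42211796e-01  1.16845352e+00
  1.01875076e-04  1.03632607e+00]
```

```bash
python3 -m crank '[{"translation":[35,0,-10],"twist":[0,0,-7],"jaw":0},{"translation":[70,0,-18],"twist":[0,0,-14],"jaw":0},{"translation":[105,0,-18],"twist":[0,0,-21],"jaw":0},{"translation":[140,1,-18],"twist":[0,0,-28],"jaw":0},{"translation":[175,2,-18],"twist":[0,0,-35],"jaw":0},{"translation":[210,3,-18],"twist":[0,0,-42],"jaw":0},{"translation":[245,3,-18],"twist":[0,0,-49],"jaw":0},{"translation":[280,4,-18],"twist":[0,0,-56],"jaw":0}]'
python3 -c "
from h import *
plan(.509,.204,.15,82.5)"
```

```text
clock: 6.83
tool_pos: [0.5058, 0.0666, 0.2006]
ee_rot: [0.0, 0.301, 0.954, 0.0]
contact_force: [-0.0, 0.3, 0.3]
gripper_width: 1.0
gripper_force: 0.0
t 6.8333 pos [0.5058 0.0666 0.2006] move mm [ 76.2 114.4  50.6] twist [  0.    0.  -27.5] grip 1.000259685773167
```

```bash
python3 -m crank '[{"translation":[20,30,0],"twist":[0,0,-7],"jaw":0},{"translation":[40,60,0],"twist":[0,0,-14],"jaw":0},{"translation":[60,90,20],"twist":[0,0,-21],"jaw":0},{"translation":[76,114,50],"twist":[0,0,-27.5],"jaw":0},{"translation":[76,114,50],"twist":[0,0,-27.5],"jaw":0},{"translation":[76,114,50],"twist":[0,0,-27.5],"jaw":0}]'
python3 -c "
from h import *
plan(.509,.204,.036,82.5)
d=snap('wrist','w5');d=snap('scene','s5')
for n,u,v in (): pass
d=load('w5');print(proj(d,(.5106,.2053,.066)),proj(d,(.4725,.207,.008)))"
```

```text
clock: 7.33
tool_pos: [0.5082, 0.2031, 0.1485]
ee_rot: [-0.002, 0.067, 0.998, -0.001]
contact_force: [0.0, 0.2, -0.2]
gripper_width: 1.0
gripper_force: 0.0
t 7.3333 pos [0.5082 0.2031 0.1485] move mm [ -1.    1.2 112.5] twist [-0.1 -0.2 -0.2] grip 1.0004962159336301
[283.51131791 219.92641964] [278.93784929 154.87997404]
```

View pics/w5.png

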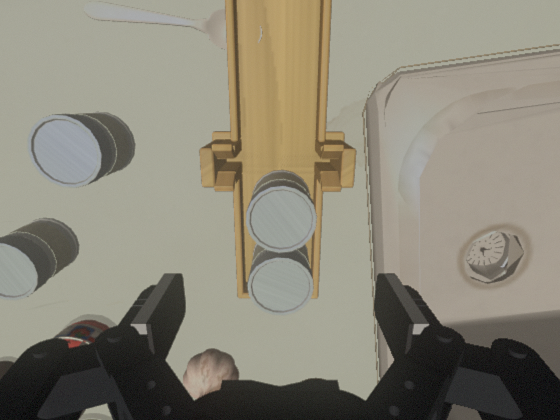

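```bash
python3 -c "
from h import *
d=load('w5')
for a in ((281,218.5),(280,283)): print(ray(d,*a,.066).round(4))"
python3 -m crank '[{"translation":[-1,1,40],"twist":[0,0,0],"jaw":0},{"translation":[-1,1,75],"twist":[0,0,0],"jaw":0},{"translation":[-1,1,100],"twist":[0,0,0],"jaw":0},{"translation":[-1,1,112],"twist":[0,0,0],"jaw":0},{"translation":[-1,1,112],"twist":[0,0,0],"jaw":120},{"translation":[-1,1,112],"twist":[0,0,0],"jaw":255},{"translation":[-1,1,112],"twist":[0,0,0],"jaw":255},{"translation":[-1,1,112],"twist":[0,0,0],"jaw":255}]' 30
```

```text
[0.5093 0.2036 0.066 ]
[0.5616 0.1958 0.066 ]
clock: 8.1
tool_pos: [0.5131, 0.2026, 0.0406]
ee_rot: [0.002, 0.069, 0.998, 0.001]
contact_force: [1.2, -0.9, 3.2]
gripper_width: 0.6
gripper_force: 31.8
```

```bash
python3 -m crank '[{"translation":[0,0,-20],"twist":[0,0,0],"jaw":255},{"translation":[0,0,-55],"twist":[0,0,0],"jaw":255},{"translation":[0,0,-80],"twist":[0,0,0],"jaw":255},{"translation":[35,0,-80],"twist":[0,0,0],"jaw":255},{"translation":[75,0,-80],"twist":[0,0,0],"jaw":255},{"translation":[110,0,-80],"twist":[0,0,0],"jaw":255},{"translation":[129,0,-80],"twist":[0,0,0],"jaw":255},{"translation":[129,0,-80],"twist":[0,0,0],"jaw":255}]'
python3 -m crank '[{"translation":[0,0,0],"twist":[0,0,0],"jaw":255},{"translation":[0,0,0],"twist":[0,0,0],"jaw":255}]'
python3 -c "
from h import *
plan(.3813,.219,.036,82.5)
snap('top','t5')"
```

```text
clock: 8.77
tool_pos: [0.3788, 0.2203, 0.1191]
ee_rot: [-0.001, 0.067, 0.998, -0.0]
contact_force: [-0.7, 0.1, -1.0]
gripper_width: 0.597
gripper_force: 31.9
clock: 8.93
tool_pos: [0.3849, 0.2207, 0.1195]
ee_rot: [0.002, 0.069, 0.998, 0.001]
contact_force: [0.1, 0.3, -0.8]
gripper_width: 0.599
gripper_force: 31.9
t 8.9333 pos [0.3849 0.2207 0.1195] move mm [ 3.7 -2.3 83.5] twist [ 0.1  0.2 -0.4] grip 0.5993694217807353
```

```bash
python3 -m crank '[{"translation":[0,-1,25],"twist":[0,0,0],"jaw":255},{"translation":[0,-1,40],"twist":[0,0,0],"jaw":255},{"translation":[0,-1,50],"twist":[0,0,0],"jaw":255},{"translation":[0,-1,58],"twist":[0,0,0],"jaw":255},{"translation":[0,-1,58],"twist":[0,0,0],"jaw":255}]'
python3 -m crank '[{"translation":[0,0,10],"twist":[0,0,0],"jaw":255},{"translation":[0,0,17],"twist":[0,0,0],"jaw":255},{"translation":[0,0,21],"twist":[0,0,0],"jaw":255},{"translation":[0,0,21],"twist":[0,0,0],"jaw":255}]'
```

```text
clock: 9.4
tool_pos: [0.3832, 0.2188, 0.0589]
ee_rot: [-0.001, 0.069, 0.998, -0.0]
contact_force: [-0.2, -0.1, -1.2]
gripper_width: 0.596
gripper_force: 31.9
clock: 9.73
tool_pos: [0.3852, 0.2199, 0.0405]
ee_rot: [0.002, 0.069, 0.998, 0.001]
contact_force: [1.5, 0.2, 3.3]
gripper_width: 0.598
gripper_force: 33.7
```

```bash
python3 -m crank '[{"translation":[0,0,0],"twist":[0,0,0],"jaw":130},{"translation":[0,0,0],"twist":[0,0,0],"jaw":0},{"translation":[0,0,0],"twist":[0,0,0],"jaw":0},{"translation":[0,0,0],"twist":[0,0,0],"jaw":0},{"translation":[0,0,-30],"twist":[0,0,0],"jaw":0},{"translation":[0,0,-70],"twist":[0,0,0],"jaw":0},{"translation":[0,0,-110],"twist":[0,0,0],"jaw":0}]'
python3 -m crank '[{"translation":[-40,0,0],"twist":[0,0,0],"jaw":0},{"translation":[-80,0,0],"twist":[0,0,0],"jaw":0},{"translation":[-120,0,0],"twist":[0,0,0],"jaw":0},{"translation":[-150,0,0],"twist":[0,0,0],"jaw":0},{"translation":[-181,0,0],"twist":[0,0,0],"jaw":0},{"translation":[-181,0,0],"twist":[0,0,0],"jaw":0},{"translation":[-181,0,0],"twist":[0,0,0],"jaw":0}]'
python3 -c "
from h import *
plan(.561,.1965,.036,82.5)
d=snap('wrist','w6'); g=cv2.imread('pics/w6.png'); hsv=cv2.cvtColor(g,cv2.COLOR_BGR2HSV)
h=cv2.HoughCircles(cv2.cvtColor(g,6),cv2.HOUGH_GRADIENT,1,30,param1=120,param2=25,minRadius=24,maxRadius=42)
for u,v,r in h[0]: print(u,v,r,ray(d,u,v,.066).round(4))"
```

```text
clock: 10.32
tool_pos: [0.3816, 0.2188, 0.1496]
ee_rot: [-0.002, 0.069, 0.998, -0.001]
contact_force: [1.7, 1.5, 0.4]
gripper_width: 0.999
gripper_force: 0.0
clock: 10.9
tool_pos: [0.5633, 0.194, 0.1482]
ee_rot: [-0.001, 0.069, 0.998, -0.0]
contact_force: [-0.7, 0.4, -0.1]
gripper_width: 1.003
gripper_force: 0.0
t 10.9 pos [0.5633 0.194  0.1482] move mm [  2.4   2.2 112.2] twist [-0.  -0.1 -0.4] grip 1.0030642248471862
282.5 220.5 35.8 [0.566  0.1955 0.066 ]
53.5 62.5 40.3 [0.4423 0.0683 0.066 ]
57.5 324.5 41.4 [0.6295 0.0033 0.066 ]
82.5 301.5 35.8 [0.6115 0.0303 0.066 ]
```

View pics/w6.png

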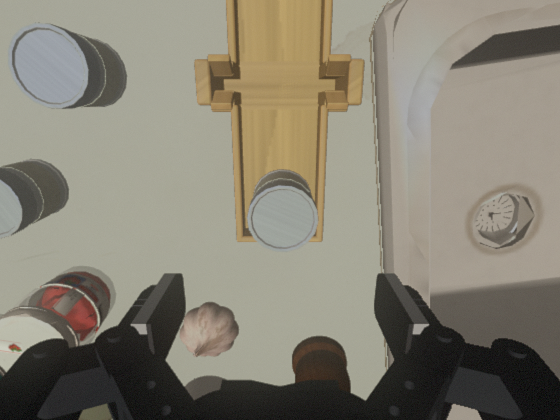

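```bash
python3 -m crank '[{"translation":[0,1,40],"twist":[0,0,0],"jaw":0},{"translation":[0,1,75],"twist":[0,0,0],"jaw":0},{"translation":[0,1,100],"twist":[0,0,0],"jaw":0},{"translation":[0,1,111],"twist":[0,0,0],"jaw":0},{"translation":[0,1,111],"twist":[0,0,0],"jaw":120},{"translation":[0,1,111],"twist":[0,0,0],"jaw":255},{"translation":[0,1,111],"twist":[0,0,0],"jaw":255},{"translation":[0,1,111],"twist":[0,0,0],"jaw":255}]' 30
python3 -m crank '[{"translation":[0,0,-20],"twist":[0,0,0],"jaw":255},{"translation":[0,0,-55],"twist":[0,0,0],"jaw":255},{"translation":[0,0,-80],"twist":[0,0,0],"jaw":255},{"translation":[35,0,-80],"twist":[0,0,0],"jaw":255},{"translation":[75,0,-80],"twist":[0,0,0],"jaw":255},{"translation":[110,0,-80],"twist":[0,0,0],"jaw":255},{"translation":[110,0,-80],"twist":[0,0,0],"jaw":255},{"translation":[110,0,-80],"twist":[0,0,0],"jaw":255}]'
python3 -c "
from h import *
d=snap('wrist','w7')
s=ctrl.sense();plan(.4358,.2118,.036,82.5)"
```

```text
clock: 11.62
tool_pos: [0.5641, 0.1961, 0.0407]
ee_rot: [0.002, 0.068, 0.998, 0.001]
contact_force: [0.2, -0.3, -1.5]
gripper_width: 0.597
gripper_force: 31.4
clock: 12.28
tool_pos: [0.452, 0.211, 0.1196]
ee_rot: [0.0, 0.068, 0.998, 0.0]
contact_force: [1.2, 0.2, 0.1]
gripper_width: 0.596
gripper_force: 31.9
t 12.3333 pos [0.4541 0.2111 0.1199] move mm [18.5 -1.9 83.8] twist [ 0.1  0.2 -0.3] grip 0.5923984435115897
```

View pics/w7.png

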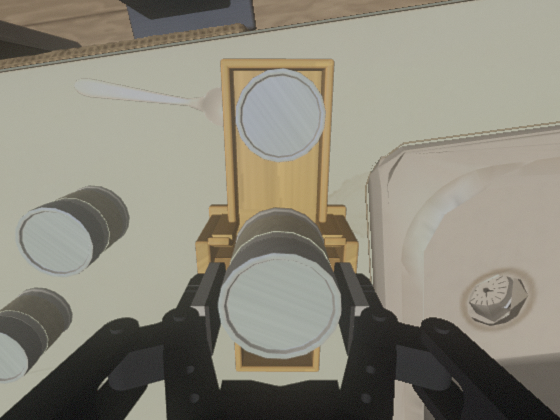

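```bash
python3 - <<'E'
from h import *
d=load('w7'); a=np.array([.9914,-.1305]); b=np.array([.1305,.9914]); C=np.array([.4725,.207])
for n,u,v,z in(('old1',280,115,.066),('held',279.5,303,.146),('frontL',222,60,.03),('frontR',333,60,.03),('backL',238,368,.03),('backR',318,370,.03),('postTopFront L',222,206,.065)):
    p=ray(d,u,v,z); r=p[:2]-C; print(n,p.round(4),'lane',(r@a).round(4),(r@b).round(4))
E
```

```text
old1 [0.3807 0.2208 0.066 ] lane -0.0928 0.0017
held [0.4503 0.2109 0.146 ] lane -0.0225 0.0009
frontL [0.3436 0.1883 0.03  ] lane -0.1254 -0.0353
frontR [0.3532 0.2589 0.03  ] lane -0.125 0.0359
backL [0.5893 0.1552 0.03  ] lane 0.1226 -0.0361
backR [0.6011 0.2246 0.03  ] lane 0.1252 0.0343
postTopFront L [0.4301 0.1774 0.065 ] lane -0.0382 -0.0348
```

```bash
python3 -m crank '[{"translation":[8,0,0],"twist":[0,0,0],"jaw":255},{"translation":[14.5,0,10],"twist":[0,0,0],"jaw":255},{"translation":[14.5,-1,30],"twist":[0,0,0],"jaw":255},{"translation":[14.5,-1,45],"twist":[0,0,0],"jaw":255},{"translation":[14.5,-1,58],"twist":[0,0,0],"jaw":255},{"translation":[14.5,-1,58],"twist":[0,0,0],"jaw":255}]'
python3 -m crank '[{"translation":[0,0,10],"twist":[0,0,0],"jaw":255},{"translation":[0,0,17],"twist":[0,0,0],"jaw":255},{"translation":[0,0,21],"twist":[0,0,0],"jaw":255},{"translation":[0,0,21],"twist":[0,0,0],"jaw":255}]'
```

```text
clock: 12.83
tool_pos: [0.4384, 0.2111, 0.0582]
ee_rot: [-0.002, 0.069, 0.998, -0.001]
contact_force: [0.1, -0.8, -1.4]
gripper_width: 0.599
gripper_force: 31.9
clock: 13.17
tool_pos: [0.4399, 0.2117, 0.0403]
ee_rot: [0.001, 0.069, 0.998, 0.0]
contact_force: [-2.9, -0.2, 5.3]
gripper_width: 0.599
gripper_force: 32.7
```

```bash
python3 -m crank '[{"translation":[0,0,0],"twist":[0,0,0],"jaw":130},{"translation":[0,0,0],"twist":[0,0,0],"jaw":0},{"translation":[0,0,0],"twist":[0,0,0],"jaw":0},{"translation":[0,0,0],"twist":[0,0,0],"jaw":0},{"translation":[0,0,-30],"twist":[0,0,0],"jaw":0},{"translation":[0,0,-70],"twist":[0,0,0],"jaw":0},{"translation":[0,0,-110],"twist":[0,0,0],"jaw":0}]'
cat >> h.py <<'E'
def tins(f):
    d=snap('top',f); hsv=cv2.cvtColor(cv2.imread(f'pics/{f}.png'),cv2.COLOR_BGR2HSV)
    m=cv2.inRange(hsv,(95,18,120),(120,90,255)); cv2.rectangle(m,(0,0),(149,419),0,-1)
    for cc in cv2.findContours(m,0,2)[0]:
        if 200<cv2.contourArea(cc)<800:
            (u,v),r=cv2.minEnclosingCircle(cc); z=.066 if u<220 else .058; print('tin',round(u,1),round(v,1),round(r,1),ray(d,u,v,z).round(4))
E
python3 -c "
from h import *
tins('t7'); plan(.442,.0605,.15,82.5)"
```

```text
clock: 13.75
tool_pos: [0.4379, 0.2112, 0.1496]
ee_rot: [-0.001, 0.069, 0.998, -0.0]
contact_force: [1.2, -0.4, -0.7]
gripper_width: 0.998
gripper_force: 0.0
tin 248.6 256.9 12.2 [0.4409 0.0605 0.058 ]
tin 285.4 215.2 12.1 [ 0.5254 -0.0181  0.058 ]
t 13.8 pos [0.4426 0.2127 0.1583] move mm [ -20.1 -150.9    7.8] twist [ 0.2  0.5 -0.3] grip 0.9973627612354844
```

```bash
python3 -m crank '[{"translation":[-5,-40,0],"twist":[0,0,0],"jaw":0},{"translation":[-11,-80,0],"twist":[0,0,0],"jaw":0},{"translation":[-16,-120,0],"twist":[0,0,0],"jaw":0},{"translation":[-21,-150,0],"twist":[0,0,0],"jaw":0},{"translation":[-21,-150,0],"twist":[0,0,0],"jaw":0},{"translation":[-21,-150,0],"twist":[0,0,0],"jaw":0}]'
python3 -c "
from h import *
plan(.442,.0605,.030,82.5)
d=snap('wrist','w8'); g=cv2.imread('pics/w8.png')
h=cv2.HoughCircles(cv2.cvtColor(g,6),cv2.HOUGH_GRADIENT,1,30,param1=120,param2=25,minRadius=24,maxRadius=42)
for u,v,r in h[0]: print(u,v,r,ray(d,u,v,.058).round(4))
"
```

```text
clock: 14.3
tool_pos: [0.4397, 0.0587, 0.1494]
ee_rot: [0.0, 0.07, 0.998, 0.0]
contact_force: [0.8, 0.4, -0.9]
gripper_width: 1.0
gripper_force: 0.0
t 14.3 pos [0.4397 0.0587 0.1494] move mm [ -1.9   2.  119.4] twist [ 0.   0.  -0.6] grip 0.9997519919031065
280.5 212.5 30.2 [0.4395 0.0593 0.058 ]
508.5 94.5 41.4 [0.3786 0.2216 0.058 ]
483.5 181.5 40.3 [0.4368 0.2081 0.058 ]
242.5 381.5 24.5 [0.5939 0.0029 0.058 ]
202.5 319.5 25.8 [ 0.524  -0.0186  0.058 ]
```

```bash
python3 -m crank '[{"translation":[-1,1,40],"twist":[0,0,0],"jaw":0},{"translation":[-1,1,80],"twist":[0,0,0],"jaw":0},{"translation":[-1,1,108],"twist":[0,0,0],"jaw":0},{"translation":[-1,1,118],"twist":[0,0,0],"jaw":0},{"translation":[-1,1,118],"twist":[0,0,0],"jaw":120},{"translation":[-1,1,118],"twist":[0,0,0],"jaw":255},{"translation":[-1,1,118],"twist":[0,0,0],"jaw":255},{"translation":[-1,1,118],"twist":[0,0,0],"jaw":255}]' 30
python3 -m crank '[{"translation":[0,0,-20],"twist":[0,0,0],"jaw":255},{"translation":[0,0,-55],"twist":[0,0,0],"jaw":255},{"translation":[0,0,-90],"twist":[0,0,0],"jaw":255},{"translation":[-20,20,-90],"twist":[0,0,0],"jaw":255},{"translation":[-45,45,-90],"twist":[0,0,0],"jaw":255},{"translation":[-70,70,-90],"twist":[0,0,0],"jaw":255},{"translation":[-90,95,-90],"twist":[0,0,0],"jaw":255}]'
python3 -c "
from h import *
plan(.5637,.195,.14,82.5)"
```

```text
clock: 15.02
tool_pos: [0.4419, 0.0615, 0.0327]
ee_rot: [0.001, 0.068, 0.998, 0.0]
contact_force: [0.7, -0.3, -0.7]
gripper_width: 0.595
gripper_force: 31.4
clock: 15.6
tool_pos: [0.5454, 0.1439, 0.1233]
ee_rot: [0.002, 0.069, 0.998, 0.0]
contact_force: [0.4, -0.5, -1.0]
gripper_width: 0.599
gripper_force: 32.1
t 15.6 pos [0.5454 0.1439 0.1233] move mm [-11.2  53.2 -16.6] twist [ 0.1  0.2 -0.4] grip 0.5989721893497844
```

```bash
python3 -m crank '[{"translation":[-5,25,0],"twist":[0,0,0],"jaw":255},{"translation":[-11,53,0],"twist":[0,0,0],"jaw":255},{"translation":[-11,53,0],"twist":[0,0,0],"jaw":255},{"translation":[-11,53,0],"twist":[0,0,0],"jaw":255}]'
python3 -c "
from h import *
plan(.5637,.195,.042,82.5)
d=snap('wrist','w9')"
```

```text
clock: 15.93
tool_pos: [0.5614, 0.1952, 0.1219]
ee_rot: [0.001, 0.067, 0.998, 0.0]
contact_force: [-0.3, 0.0, -1.3]
gripper_width: 0.598
gripper_force: 32.1
t 15.9333 pos [0.5614 0.1952 0.1219] move mm [-2.2  0.1 79.9] twist [ 0.   0.1 -0.2] grip 0.5983588252064286
```

View pics/w9.png

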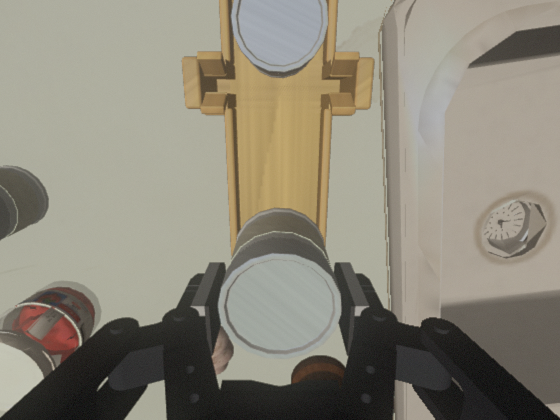

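```bash
python3 - <<'E'
from h import *
d=load('w9'); a=np.array([.9914,-.1305]); b=np.array([.1305,.9914]); C=np.array([.4725,.207])
for n,u,v,z in(('held',279.5,303,.146),('old2 back edge top',279,71,.066),('post front top L',200,52,.065),('post back top L',200,112,.065),('floor groove',278,85,.008),('postback base',278,105,.008)):
    p=ray(d,u,v,z); r=p[:2]-C; print(n,p.round(4),'lane',(r@a).round(4),(r@b).round(4))
E
```

```text
held [0.5613 0.1949 0.146 ] lane 0.0896 -0.0004
old2 back edge top [0.4669 0.2076 0.066 ] lane -0.0057 -0.0002
post front top L [0.4514 0.166  0.065 ] lane -0.0155 -0.0434
post back top L [0.4824 0.1594 0.065 ] lane 0.016 -0.0459
floor groove [0.4718 0.2061 0.008 ] lane -0.0005 -0.001
postback base [0.4855 0.2042 0.008 ] lane 0.0133 -0.001
```

```bash
python3 -m crank '[{"translation":[-2.5,0,10],"twist":[0,0,0],"jaw":255},{"translation":[-2.5,0,30],"twist":[0,0,0],"jaw":255},{"translation":[-2.5,0,50],"twist":[0,0,0],"jaw":255},{"translation":[-2.5,0,60],"twist":[0,0,0],"jaw":255},{"translation":[-2.5,0,60],"twist":[0,0,0],"jaw":255}]'
python3 -m crank '[{"translation":[0,0,10],"twist":[0,0,0],"jaw":255},{"translation":[0,0,18],"twist":[0,0,0],"jaw":255},{"translation":[0,0,22],"twist":[0,0,0],"jaw":255},{"translation":[0,0,22],"twist":[0,0,0],"jaw":255}]'
```

```text
clock: 16.4
tool_pos: [0.5608, 0.1919, 0.0584]
ee_rot: [-0.003, 0.069, 0.998, -0.001]
contact_force: [-0.7, 0.1, -0.8]
gripper_width: 0.6
gripper_force: 32.1
clock: 16.73
tool_pos: [0.5639, 0.1934, 0.0404]
ee_rot: [0.001, 0.069, 0.998, 0.0]
contact_force: [-1.1, -0.5, 3.8]
gripper_width: 0.598
gripper_force: 32.6
```

```bash
python3 -m crank '[{"translation":[0,0,0],"twist":[0,0,0],"jaw":130},{"translation":[0,0,0],"twist":[0,0,0],"jaw":0},{"translation":[0,0,0],"twist":[0,0,0],"jaw":0},{"translation":[0,0,0],"twist":[0,0,0],"jaw":0},{"translation":[0,0,-30],"twist":[0,0,0],"jaw":0},{"translation":[0,0,-70],"twist":[0,0,0],"jaw":0},{"translation":[0,0,-100],"twist":[0,0,0],"jaw":0},{"translation":[30,0,-110],"twist":[0,0,0],"jaw":0}]'
python3 -m crank '[{"translation":[35,0,0],"twist":[0,0,0],"jaw":0},{"translation":[70,0,0],"twist":[0,0,0],"jaw":0},{"translation":[94,0,0],"twist":[0,0,0],"jaw":0},{"translation":[94,0,0],"twist":[0,0,0],"jaw":0},{"translation":[94,0,0],"twist":[0,0,0],"jaw":0},{"translation":[94,0,0],"twist":[0,0,0],"jaw":0}]'
python3 -c "
from h import *
plan(.4403,.2112,.042,82.5)
d=snap('wrist','w10'); g=cv2.imread('pics/w10.png')
h=cv2.HoughCircles(cv2.cvtColor(g,6),cv2.HOUGH_GRADIENT,1,30,param1=120,param2=25,minRadius=24,maxRadius=46)
a=np.array([.9914,-.1305]); b=np.array([.1305,.9914]); C=np.array([.4725,.207])
for u,v,r in h[0]: p=ray(d,u,v,.066); q=p[:2]-C; print(u,v,r,p.round(4),(q@a).round(4),(q@b).round(4))
print(ctrl.sense()['tool_pos'])"
```

```text
clock: 17.4
tool_pos: [0.5412, 0.1978, 0.1547]
ee_rot: [0.006, 0.07, 0.998, 0.002]
contact_force: [1.7, 1.5, 0.4]
gripper_width: 1.003
gripper_force: 0.0
clock: 17.9
tool_pos: [0.4414, 0.2107, 0.1497]
ee_rot: [0.001, 0.068, 0.998, 0.0]
contact_force: [-0.6, 1.0, 0.0]
gripper_width: 1.001
gripper_force: 0.0
t 17.9 pos [0.4414 0.2107 0.1497] move mm [  1.4   0.3 107.7] twist [ 0.   0.1 -0.3] grip 1.0010003527810918
281.5 130.5 34.4 [0.3816 0.2201 0.066 ] -0.0919 0.0011
281.5 209.5 33.3 [0.4366 0.2126 0.066 ] -0.0363 0.0009
278.5 335.5 39.7 [0.5448 0.1954 0.066 ] 0.0732 -0.0021
[0.44182487 0.21054351 0.1495783 ]
```

View pics/w10.png

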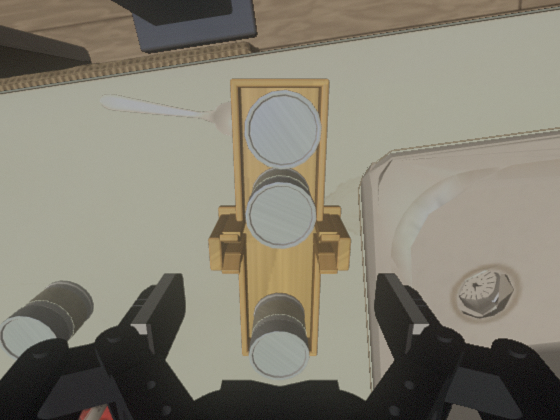

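```bash
python3 -c "
from h import *
d=load('w10'); C=np.array([.4725,.207])
for a in((281,214),(284,129.5),(280.5,351)): r=ray(d,*a,.066)[:2]-C; print((r@[.9914,-.1305]).round(4),(r@[.1305,.9914]).round(4))"
python3 -m crank '[{"translation":[0,0,40],"twist":[0,0,0],"jaw":0},{"translation":[0,0,80],"twist":[0,0,0],"jaw":0},{"translation":[0,0,108],"twist":[0,0,0],"jaw":0},{"translation":[0,0,108],"twist":[0,0,0],"jaw":0},{"translation":[0,0,108],"twist":[0,0,0],"jaw":120},{"translation":[0,0,108],"twist":[0,0,0],"jaw":255},{"translation":[0,0,108],"twist":[0,0,0],"jaw":255},{"translation":[0,0,108],"twist":[0,0,0],"jaw":255}]' 30
python3 -m crank '[{"translation":[0,0,-1],"twist":[0,0,0],"jaw":255},{"translation":[2,0,-1],"twist":[0,0,0],"jaw":255},{"translation":[3.5,0,-1],"twist":[0,0,0],"jaw":255},{"translation":[3.5,0,-1],"twist":[0,0,0],"jaw":255},{"translation":[3.5,0,0],"twist":[0,0,0],"jaw":255}]'
```

```text
-0.0329 0.0005
-0.0925 0.0028
0.089 -0.0005
clock: 18.62
tool_pos: [0.4429, 0.211, 0.0436]
ee_rot: [0.002, 0.069, 0.998, 0.001]
contact_force: [1.5, -1.1, 2.8]
gripper_width: 0.596
gripper_force: 31.6
clock: 19.03
tool_pos: [0.4385, 0.2112, 0.0434]
ee_rot: [0.002, 0.068, 0.998, 0.0]
contact_force: [-4.3, -2.0, 26.6]
gripper_width: 0.594
gripper_force: 33.8
```

```bash
python3 -m crank '[{"translation":[0,0,0],"twist":[0,0,0],"jaw":130},{"translation":[0,0,0],"twist":[0,0,0],"jaw":0},{"translation":[0,0,0],"twist":[0,0,0],"jaw":0},{"translation":[0,0,0],"twist":[0,0,0],"jaw":0},{"translation":[0,0,-30],"twist":[0,0,0],"jaw":0},{"translation":[0,0,-70],"twist":[0,0,0],"jaw":0},{"translation":[0,0,-107],"twist":[0,0,0],"jaw":0},{"translation":[0,0,-107],"twist":[0,0,0],"jaw":0}]'
python3 -c "
from h import *
tins('t8'); plan(.5254,-.018,.15,82.5)"
```

```text
clock: 19.7
tool_pos: [0.4404, 0.2121, 0.1546]
ee_rot: [0.004, 0.068, 0.998, 0.002]
contact_force: [1.1, 0.7, 0.4]
gripper_width: 1.003
gripper_force: 0.0
tin 285.6 215.2 12.1 [ 0.5253 -0.0185  0.058 ]
t 19.75 pos [0.4394 0.2117 0.1518] move mm [-116.5 -215.8    1.9] twist [ 0.2  0.3 -0.3] grip 0.9983453043997741
```

```bash
python3 -m crank '[{"translation":[-18,-35,0],"twist":[0,0,0],"jaw":0},{"translation":[-36,-70,0],"twist":[0,0,0],"jaw":0},{"translation":[-54,-105,0],"twist":[0,0,0],"jaw":0},{"translation":[-72,-140,0],"twist":[0,0,0],"jaw":0},{"translation":[-90,-175,0],"twist":[0,0,0],"jaw":0},{"translation":[-108,-205,0],"twist":[0,0,0],"jaw":0},{"translation":[-117,-216,0],"twist":[0,0,0],"jaw":0},{"translation":[-117,-216,0],"twist":[0,0,0],"jaw":0}]'
python3 -m crank '[{"translation":[0,0,0],"twist":[0,0,0],"jaw":0},{"translation":[0,0,0],"twist":[0,0,0],"jaw":0}]'
python3 -c "
from h import *
plan(.5254,-.018,.032,82.5)
d=snap('wrist','w11'); g=cv2.imread('pics/w11.png')
h=cv2.HoughCircles(cv2.cvtColor(g,6),cv2.HOUGH_GRADIENT,1,30,param1=120,param2=25,minRadius=24,maxRadius=42)
for u,v,r in h[0]: print(u,v,r,ray(d,u,v,.058).round(4))
print(proj(d,(.5254,-.018,.058)))
"
```

```text
clock: 20.42
tool_pos: [0.5241, -0.0218, 0.1467]
ee_rot: [-0.001, 0.071, 0.997, 0.0]
contact_force: [0.0, 0.5, 0.3]
gripper_width: 1.001
gripper_force: 0.0
clock: 20.58
tool_pos: [0.522, -0.0179, 0.1473]
ee_rot: [-0.001, 0.068, 0.998, 0.0]
contact_force: [-0.2, -0.3, 0.7]
gripper_width: 1.003
gripper_force: 0.0
t 20.5833 pos [ 0.522  -0.0179  0.1473] move mm [ -3.7   0.2 115.2] twist [ 0.  -0.2 -0.3] grip 1.0028295013675683
277.5 214.5 31.9 [ 0.5221 -0.0196  0.058 ]
304.5 318.5 33.7 [ 0.6153 -0.01    0.058 ]
[280.18008573 218.38667301]
```

```bash
python3 -m crank '[{"translation":[-2,0,40],"twist":[0,0,0],"jaw":0},{"translation":[-2,0,80],"twist":[0,0,0],"jaw":0},{"translation":[-2,0,105],"twist":[0,0,0],"jaw":0},{"translation":[-2,0,115],"twist":[0,0,0],"jaw":0},{"translation":[-2,0,115],"twist":[0,0,0],"jaw":120},{"translation":[-2,0,115],"twist":[0,0,0],"jaw":255},{"translation":[-2,0,115],"twist":[0,0,0],"jaw":255},{"translation":[-2,0,115],"twist":[0,0,0],"jaw":255}]' 30
python3 -m crank '[{"translation":[0,0,-20],"twist":[0,0,0],"jaw":255},{"translation":[0,0,-55],"twist":[0,0,0],"jaw":255},{"translation":[0,0,-90],"twist":[0,0,0],"jaw":255},{"translation":[0,35,-90],"twist":[0,0,0],"jaw":255},{"translation":[0,75,-90],"twist":[0,0,0],"jaw":255},{"translation":[0,115,-90],"twist":[0,0,0],"jaw":255},{"translation":[0,150,-90],"twist":[0,0,0],"jaw":255},{"translation":[0,185,-90],"twist":[0,0,0],"jaw":255}]'
python3 -c "
from h import *
plan(.5092,.2022,.12,82.5)"
```

```text
clock: 21.3
tool_pos: [0.5272, -0.0194, 0.0355]
ee_rot: [0.002, 0.068, 0.998, -0.0]
contact_force: [-0.7, -0.0, -2.0]
gripper_width: 0.598
gripper_force: 31.4
clock: 21.97
tool_pos: [0.5514, 0.1658, 0.1251]
ee_rot: [0.001, 0.069, 0.998, 0.0]
contact_force: [0.9, -0.5, -1.8]
gripper_width: 0.596
gripper_force: 32.0
t 21.9667 pos [0.5514 0.1658 0.1251] move mm [46.8 30.3  5. ] twist [ 0.1  0.2 -0.4] grip 0.5956989239684368
```

```bash
python3 -m crank '[{"translation":[22,15,0],"twist":[0,0,0],"jaw":255},{"translation":[46,30,0],"twist":[0,0,0],"jaw":255},{"translation":[46,30,0],"twist":[0,0,0],"jaw":255},{"translation":[46,30,0],"twist":[0,0,0],"jaw":255},{"translation":[46,30,0],"twist":[0,0,0],"jaw":255}]'
python3 -c "
from h import *
plan(.5092,.2022,.042,82.5)
d=snap('wrist','w12'); d2=snap('top','t12')
a=cv2.imread('pics/w12.png')[:,130:430]; b=cv2.imread('pics/t12.png')[180:312,140:230]
cv2.imwrite('pics/c6.png',np.hstack([cv2.resize(a,(390,546)),cv2.resize(b,(372,546),interpolation=2)]))"
```

```text
clock: 22.38
tool_pos: [0.51, 0.2001, 0.1245]
ee_rot: [0.001, 0.068, 0.998, 0.0]
contact_force: [0.9, 0.1, -0.9]
gripper_width: 0.599
gripper_force: 32.0
t 22.3833 pos [0.51   0.2001 0.1245] move mm [ 1.3  2.  82.5] twist [ 0.   0.1 -0.3] grip 0.5985348935865791
```

View pics/c6.png

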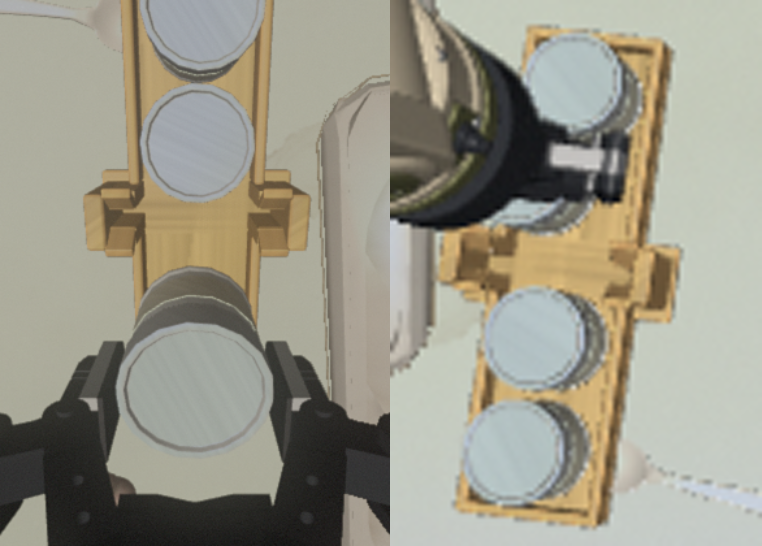

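```bash
python3 - <<'E'
from h import *
d=load('w12');t=load('t12'); C=np.array([.4725,.207]); Ct=np.array([.4705,.206])
f=lambda p,c:((p[:2]-c)@np.array([[.9914,.1305],[-.1305,.9914]])).round(4)
print('held',[f(ray(d,280.6,300.6,z),C) for z in(.146,.150)],'old2',f(ray(d,282.1,109.8,.066),C))
for n,u,v in(('new1',185,200.1),('old2',175.3,261.8),('old1',170.7,289.6)): print(n,f(ray(t,u-.4,v-.4,.066),Ct))
E
```

```text
held [array([ 0.0386, -0.0018]), array([ 0.0359, -0.0018])] old2 [-0.0364 -0.0002]
new1 [ 0.094  -0.0012]
old2 [-0.0355  0.0012]
old1 [-0.0921  0.0027]
```

```bash
python3 -m crank '[{"translation":[0,1.5,10],"twist":[0,0,0],"jaw":255},{"translation":[0,1.5,30],"twist":[0,0,0],"jaw":255},{"translation":[0,1.5,50],"twist":[0,0,0],"jaw":255},{"translation":[0,1.5,60],"twist":[0,0,0],"jaw":255},{"translation":[0,1.5,60],"twist":[0,0,0],"jaw":255}]'
python3 -m crank '[{"translation":[0,0,10],"twist":[0,0,0],"jaw":255},{"translation":[0,0,18],"twist":[0,0,0],"jaw":255},{"translation":[0,0,21],"twist":[0,0,0],"jaw":255},{"translation":[0,0,21],"twist":[0,0,0],"jaw":255}]'
```

```text
clock: 22.9
tool_pos: [0.5075, 0.2003, 0.0602]
ee_rot: [-0.003, 0.069, 0.998, -0.001]
contact_force: [-1.1, -1.0, -0.8]
gripper_width: 0.596
gripper_force: 32.1
clock: 23.23
tool_pos: [0.51, 0.2014, 0.0434]
ee_rot: [0.001, 0.069, 0.998, 0.0]
contact_force: [-2.1, -1.2, 5.3]
gripper_width: 0.593
gripper_force: 32.5
```

Seated. Release, rise and start back toward the stand.

```bash
python3 -m crank '[{"translation":[0,0,0],"twist":[0,0,0],"jaw":130},{"translation":[0,0,0],"twist":[0,0,0],"jaw":0},{"translation":[0,0,0],"twist":[0,0,0],"jaw":0},{"translation":[0,0,0],"twist":[0,0,0],"jaw":0},{"translation":[0,0,-30],"twist":[0,0,0],"jaw":0},{"translation":[0,0,-70],"twist":[0,0,0],"jaw":0},{"translation":[0,0,-110],"twist":[0,0,0],"jaw":0},{"translation":[0,0,-145],"twist":[0,0,0],"jaw":0}]'
python3 -c "
from h import *
d=snap('wrist','w13'); g=cv2.imread('pics/w13.png')
h=cv2.HoughCircles(cv2.cvtColor(g,6),cv2.HOUGH_GRADIENT,1,30,param1=120,param2=22,minRadius=22,maxRadius=34)
C=np.array([.4725,.207])
for u,v,r in h[0]: 
  p=ray(d,u,v,.066); q=p[:2]-C; print(u,v,r,p.round(3),(q@[.9914,-.1305]).round(4),(q@[.1305,.9914]).round(4))
plan(.495,-.214,.2,-1.4)"
```

```text
clock: 23.9
tool_pos: [0.5095, 0.2015, 0.1895]
ee_rot: [0.0, 0.068, 0.998, 0.0]
contact_force: [1.4, 0.2, 0.1]
gripper_width: 0.999
gripper_force: 0.0
277.5 108.5 29.9 [0.436 0.21  0.066] -0.0363 -0.0019
282.5 32.5 33.4 [0.385 0.221 0.066] -0.0885 0.0022
280.5 196.5 29.0 [0.506 0.203 0.066] 0.0341 0.0
276.5 253.5 28.9 [0.558 0.192 0.066] 0.0866 -0.0038
313.5 371.5 23.0 [0.693 0.211 0.066] 0.2184 0.0324
t 23.95 pos [0.513  0.2023 0.1969] move mm [ -39.1 -414.9   -4.5] twist [ 0.7  0.3 83.6] grip 0.9947262879328989
```

```bash
python3 -m crank '[{"translation":[-3,-35,0],"twist":[0,0,7],"jaw":0},{"translation":[-6,-70,0],"twist":[0,0,14],"jaw":0},{"translation":[-9,-105,0],"twist":[0,0,21],"jaw":0},{"translation":[-13,-140,0],"twist":[0,0,28],"jaw":0},{"translation":[-16,-175,0],"twist":[0,0,35],"jaw":0},{"translation":[-20,-210,0],"twist":[0,0,42],"jaw":0},{"translation":[-23,-245,0],"twist":[0,0,49],"jaw":0},{"translation":[-26,-280,0],"twist":[0,0,56],"jaw":0}]'
python3 -c "
from h import *
plan(.495,-.214,.2,-1.4)"
```

```text
clock: 24.62
tool_pos: [0.4967, -0.0812, 0.1872]
ee_rot: [0.0, 0.531, 0.847, 0.0]
contact_force: [0.0, 0.0, 0.0]
gripper_width: 1.001
gripper_force: 0.0
t 24.6167 pos [ 0.4967 -0.0812  0.1872] move mm [-118.9  -59.3  -12.8] twist [ 0.   0.  27.2] grip 1.0013390520483958
```

```bash
python3 -m crank '[{"translation":[-30,-15,-5],"twist":[0,0,7],"jaw":0},{"translation":[-60,-30,-5],"twist":[0,0,14],"jaw":0},{"translation":[-95,-47,-5],"twist":[0,0,21],"jaw":0},{"translation":[-119,-59,-5],"twist":[0,0,27.2],"jaw":0},{"translation":[-119,-59,-5],"twist":[0,0,27.2],"jaw":0},{"translation":[-119,-59,-5],"twist":[0,0,27.2],"jaw":0},{"translation":[-119,-59,-5],"twist":[0,0,27.2],"jaw":0}]'
python3 -c "
from h import *
plan(.4945,-.2145,.103,-1.4)
d=snap('wrist','w14'); g=cv2.imread('pics/w14.png'); hsv=cv2.cvtColor(g,cv2.COLOR_BGR2HSV); m=cv2.inRange(hsv,(8,60,90),(30,255,255))
e=cv2.Canny(g,60,150)
a=proj(d,(.4945,-.173,.122));b=proj(d,(.4945,-.257,.122)); print(a,b)
for v in range(int(a[1])+15,int(a[1])+60,10): print(v,np.where(e[v,240:320])[0]+240)"
```

```text
clock: 25.2
tool_pos: [0.496, -0.212, 0.1918]
ee_rot: [-0.001, 0.713, 0.701, 0.0]
contact_force: [0.1, -0.2, 0.6]
gripper_width: 0.997
gripper_force: 0.0
t 25.2 pos [ 0.496  -0.212   0.1918] move mm [-2.7 -1.4 88.8] twist [-0.  -0.1  0.4] grip 0.9969932819697507
[275.01997021 167.47587547] [277.58985828 281.5060942 ]
182 [270 272 284 317]
192 [270 272 284 317]
202 [270 272 284 316]
212 [270 272 284 316]
222 [263 271 285 291 316]
```

```bash
python3 -m crank '[{"translation":[-2,0,40],"twist":[0,0,0],"jaw":0},{"translation":[-2,0,75],"twist":[0,0,0],"jaw":0},{"translation":[-2,0,89],"twist":[0,0,0],"jaw":0},{"translation":[-2,0,89],"twist":[0,0,0],"jaw":0},{"translation":[-2,0,89],"twist":[0,0,0],"jaw":120},{"translation":[-2,0,89],"twist":[0,0,0],"jaw":255},{"translation":[-2,0,89],"twist":[0,0,0],"jaw":255},{"translation":[-2,0,89],"twist":[0,0,0],"jaw":255}]' 40
python3 -m crank '[{"translation":[0,0,0],"twist":[0,0,0],"jaw":255},{"translation":[0,0,0],"twist":[0,0,0],"jaw":255},{"translation":[0,0,0],"twist":[0,0,0],"jaw":255}]'
```

```text
clock: 25.92
tool_pos: [0.4975, -0.2147, 0.105]
ee_rot: [0.002, 0.713, 0.701, 0.0]
contact_force: [-0.1, -0.2, -0.3]
gripper_width: 0.45
gripper_force: 0.0
clock: 26.17
tool_pos: [0.4962, -0.2146, 0.1041]
ee_rot: [0.0, 0.714, 0.7, -0.0]
contact_force: [-2.5, 0.2, 6.5]
gripper_width: 0.109
gripper_force: 40.4
```

```bash
python3 -m crank '[{"translation":[0,0,-15],"twist":[0,0,0],"jaw":255},{"translation":[0,0,-35],"twist":[0,0,0],"jaw":255},{"translation":[0,0,-55],"twist":[0,0,0],"jaw":255},{"translation":[0,0,-75],"twist":[0,0,0],"jaw":255},{"translation":[0,0,-100],"twist":[0,0,0],"jaw":255},{"translation":[0,0,-125],"twist":[0,0,0],"jaw":255},{"translation":[0,0,-125],"twist":[0,0,0],"jaw":255}]'
python3 -m crank '[{"translation":[0,0,0],"twist":[0,0,0],"jaw":255},{"translation":[0,0,0],"twist":[0,0,0],"jaw":255}]'
python3 -c "
from h import *
plan(.4733,.208,.229,-7.5)
d=snap('wrist','w15'); g=cv2.imread('pics/w15.png'); hsv=cv2.cvtColor(g,cv2.COLOR_BGR2HSV); e=cv2.Canny(g,40,120)
for v in range(195,260,10): print(v,np.where(e[v,240:320])[0]+240)
print(hsv[190:240:2,281].tolist()); print('E',np.where(e[150:400,281])[0]+150)"
```

```text
clock: 26.75
tool_pos: [0.4984, -0.2157, 0.2334]
ee_rot: [0.004, 0.714, 0.701, 0.001]
contact_force: [1.0, 0.2, -0.2]
gripper_width: 0.105
gripper_force: 39.3
clock: 26.92
tool_pos: [0.496, -0.2142, 0.2277]
ee_rot: [-0.0, 0.714, 0.7, -0.0]
contact_force: [-0.9, -0.4, -1.4]
gripper_width: 0.106
gripper_force: 39.3
t 26.9167 pos [ 0.496  -0.2142  0.2277] move mm [421.8 -30.6  -1.1] twist [-0.  -0.   6.4] grip 0.1064540684978967
195 [242 273 285 313]
205 [242 266 267 268 291 313]
215 [243 264 268 290 293 312]
225 [243 264 268 290 294 312]
235 [261 262 265 268 290 293 294]
245 [267 291]
255 [267 292]
[[19, 99, 121], [18, 95, 121], [18, 99, 119], [18, 98, 120], [17, 97, 123], [17, 99, 121], [17, 94, 127], [17, 101, 129], [17, 96, 130], [18, 98, 128], [18, 102, 147], [19, 101, 192], [19, 88, 212], [20, 80, 225], [20, 79, 226], [20, 80, 226], [20, 80, 226], [20, 80, 226], [20, 79, 225], [20, 81, 226], [20, 80, 226], [21, 82, 226], [20, 79, 226], [20, 82, 225], [20, 79, 226]]
E [151 152 153 154 155 162 211 376]
```

```bash
python3 - <<'E'
from h import *
d=load('w15'); p0=np.array([.496,-.2142,.2277]); R=Rn.from_quat([.714,.7,0,0])
for z in(.2457,.248):
  for v in(211,376.5): print(z,v,(R.inv().apply(ray(d,279.2,v,z)-p0)*1000).round(1))
plan(.4733,.208,.229,-7.5)
E
```

```text
0.2457 211 [ 38.7   0.6 -18. ]
0.2457 376.5 [-44.6   0.7 -18. ]
0.248 211 [ 39.5   0.6 -20.3]
0.248 376.5 [-42.2   0.7 -20.3]
t 26.9667 pos [ 0.4957 -0.214   0.2271] move mm [421.6 -30.2  -1.4] twist [-0.1 -0.1  6.4] grip 0.1017825494686333
```

```bash
python3 -m crank '[{"translation":[30,-2,0],"twist":[0,0,1],"jaw":255},{"translation":[70,-5,0],"twist":[0,0,2],"jaw":255},{"translation":[110,-8,0],"twist":[0,0,3],"jaw":255},{"translation":[150,-11,0],"twist":[0,0,4],"jaw":255},{"translation":[190,-14,0],"twist":[0,0,5],"jaw":255},{"translation":[230,-17,0],"twist":[0,0,6],"jaw":255},{"translation":[270,-20,0],"twist":[0,0,6.4],"jaw":255},{"translation":[310,-23,0],"twist":[0,0,6.4],"jaw":255}]'
python3 -m crank '[{"translation":[0,0,0],"twist":[0,0,0],"jaw":255},{"translation":[0,0,0],"twist":[0,0,0],"jaw":255}]'
python3 -c "
from h import *
plan(.4736,.2097,.185,-7.5)"
```

```text
clock: 27.63
tool_pos: [0.4776, 0.0978, 0.2269]
ee_rot: [-0.001, 0.752, 0.659, -0.001]
contact_force: [1.2, 0.1, -1.2]
gripper_width: 0.107
gripper_force: 39.3
clock: 27.8
tool_pos: [0.4778, 0.0981, 0.2269]
ee_rot: [-0.001, 0.75, 0.662, -0.001]
contact_force: [1.1, -0.5, -0.4]
gripper_width: 0.104
gripper_force: 39.3
t 27.8 pos [0.4778 0.0981 0.2269] move mm [110.3 -18.   41.9] twist [-0.1  0.   0.3] grip 0.10413152548953224
```

```bash
python3 -m crank '[{"translation":[35,-6,0],"twist":[0,0,0],"jaw":255},{"translation":[70,-12,0],"twist":[0,0,0],"jaw":255},{"translation":[100,-17,0],"twist":[0,0,0],"jaw":255},{"translation":[110,-18,15],"twist":[0,0,0],"jaw":255},{"translation":[110,-18,40],"twist":[0,0,0],"jaw":255},{"translation":[110,-18,48],"twist":[0,0,0],"jaw":255},{"translation":[110,-18,48],"twist":[0,0,0],"jaw":255},{"translation":[110,-18,48],"twist":[0,0,0],"jaw":255}]'
python3 -m crank '[{"translation":[0,0,0],"twist":[0,0,0],"jaw":255},{"translation":[0,0,0],"twist":[0,0,0],"jaw":255}]'
python3 -c "
from h import *
plan(.4736,.2097,.1,-7.5)
d=snap('wrist','w16'); g=cv2.imread('pics/w16.png'); e=cv2.Canny(g,40,120)
np.set_printoptions(linewidth=200)
for v in range(100,215,7): print(v,np.where(e[v,235:325])[0]+235)
for u in (276,279,282): print('col',u,np.where(e[80:260,u])[0]+80)
for p in((.4725,.207,.065),(.4725+.0057,.207+.0436,.065),(.4725+.0057,.207+.0436,.03)): print(proj(d,p))"
```

```text
clock: 28.47
tool_pos: [0.4752, 0.206, 0.1798]
ee_rot: [-0.0, 0.752, 0.659, -0.001]
contact_force: [0.1, 0.5, -0.4]
gripper_width: 0.106
gripper_force: 39.3
clock: 28.63
tool_pos: [0.4764, 0.2068, 0.1815]
ee_rot: [0.0, 0.752, 0.659, 0.001]
contact_force: [0.1, 0.7, -0.1]
gripper_width: 0.104
gripper_force: 39.3
t 28.6333 pos [0.4764 0.2068 0.1815] move mm [ 2.4 -3.4 81.5] twist [ 0.1 -0.  -0. ] grip 0.10419191643156069
100 [238 239 240 241 242 243 244 300 301 302 303 304 305 306 307 318 319 320 321 322 323 324]
107 [250 251 252 253 254 255 256 257 265 267 268 269 270 271 272 273 282 283 284 285 286 287]
114 []
121 []
128 [257 258 259 260 261 262 263 264 265 266 267 268 269]
135 [254 259 290 296]
142 [254 258 291 293 296]
149 [235 236 237 238 239 240 241 242 243 244 245 246 247 248 249 250 251 252 258 259 290 291 292 293 294 295 297 298 299 300 301 302 303 304 305 306 307 308 309 310 311 312 313 314 315 316 317 318 319
 320 321 322 323 324]
156 [258 270 280 290 296]
163 [245 246 247 248 258 268 269 274 282 290 296 306 307 321 322 323 324]
170 [235 236 237 243 244 245 257 274 283 294 295 307 308 309 317 318 319 320 321 322]
177 [242 243 244 251 252 255 262 273 283 290 297 300 301 309 310 311]
184 [245 252 253 257 260 264 273 284 289 292 294 295 299 300 306]
191 [252 257 258 264 273 285 288 291 293 294 299]
198 [256 260 273 286 291 293 295]
205 [257 259 261 263 268 290 294]
212 [256 258 261 267 270 289 292 296]
col 276 [ 95 104 106 108 129 132 138 162 211]
col 279 [ 95 103 104 106 108 129 132 138 162 211]
col 282 [ 94 103 105 107 129 132 138 151 162 163 164 165 166 167 211]
[273.54019958 203.82689776]
[273.10900733 149.86442596]
[273.77330492 144.10619566]
```

```bash
python3 - <<'E'
from h import *
d=load('w16'); g=cv2.imread('pics/w16.png'); C=np.array([.4725,.207])
gray=cv2.cvtColor(g,6); print([(v,int(gray[v,272:276].mean()),int(gray[v,264:268].mean()),int(gray[v,283:287].mean())) for v in range(124,176,2)])
def f(u,v,z): 
    p=ray(d,u,v,z); q=p[:2]-C; return p.round(4),(q@[.9914,-.1305]).round(4),(q@[.1305,.9914]).round(4)
print('panel',f(278.5,162,.0895),'bar end',f(279,211,.1995))
for v in(129,138,149,151): print(v,f(275,v,.065))
E
```

```text
[(124, 180, 182, 185), (126, 179, 183, 185), (128, 178, 163, 184), (130, 136, 138, 137), (132, 104, 104, 112), (134, 90, 88, 91), (136, 89, 88, 90), (138, 109, 110, 109), (140, 159, 156, 162), (142, 171, 164, 173), (144, 172, 164, 174), (146, 168, 164, 172), (148, 166, 164, 173), (150, 152, 148, 160), (152, 163, 116, 129), (154, 161, 118, 131), (156, 162, 119, 132), (158, 164, 121, 130), (160, 167, 123, 129), (162, 145, 119, 131), (164, 133, 126, 130), (166, 132, 168, 162), (168, 134, 172, 165), (170, 132, 169, 161), (172, 128, 169, 157), (174, 128, 170, 154)]
panel (array([0.4817, 0.245 , 0.0895]), np.float64(0.0042), np.float64(0.0389)) bar end (array([0.4821, 0.2452, 0.1995]), np.float64(0.0045), np.float64(0.0391))
129 (array([0.4818, 0.2661, 0.065 ]), np.float64(0.0015), np.float64(0.0598))
138 (array([0.4809, 0.2594, 0.065 ]), np.float64(0.0015), np.float64(0.053))
149 (array([0.4797, 0.2511, 0.065 ]), np.float64(0.0014), np.float64(0.0446))
151 (array([0.4795, 0.2495, 0.065 ]), np.float64(0.0014), np.float64(0.0431))
```

```bash
python3 -m crank '[{"translation":[2.5,-3,0],"twist":[0,0,0],"jaw":255},{"translation":[2.5,-3,5],"twist":[0,0,0],"jaw":255},{"translation":[2.5,-3,13],"twist":[0,0,0],"jaw":255},{"translation":[2.5,-3,21],"twist":[0,0,0],"jaw":255},{"translation":[2.5,-3,29],"twist":[0,0,0],"jaw":255},{"translation":[2.5,-3,37],"twist":[0,0,0],"jaw":255},{"translation":[2.5,-3,37],"twist":[0,0,0],"jaw":255}]'
```

```text
clock: 29.27
tool_pos: [0.4722, 0.21, 0.1412]
ee_rot: [-0.0, 0.752, 0.66, -0.001]
contact_force: [2.0, -0.2, -2.3]
gripper_width: 0.108
gripper_force: 39.1
```

In the grooves (bottom ~49 mm), no load.

```bash
python3 -m crank '[{"translation":[0,0,8],"twist":[0,0,0],"jaw":255},{"translation":[0,0,16],"twist":[0,0,0],"jaw":255},{"translation":[0,0,24],"twist":[0,0,0],"jaw":255},{"translation":[0,0,32],"twist":[0,0,0],"jaw":255},{"translation":[0,0,37],"twist":[0,0,0],"jaw":255},{"translation":[0,0,37],"twist":[0,0,0],"jaw":255}]'
```

```text
clock: 29.77
tool_pos: [0.4723, 0.2101, 0.1049]
ee_rot: [-0.0, 0.752, 0.66, -0.001]
contact_force: [1.4, 0.0, -0.5]
gripper_width: 0.107
gripper_force: 39.2
```

```bash
python3 -m crank '[{"translation":[0,0,3],"twist":[0,0,0],"jaw":255},{"translation":[0,0,5],"twist":[0,0,0],"jaw":255},{"translation":[0,0,5],"twist":[0,0,0],"jaw":255}]'
```

```text
clock: 30.02
tool_pos: [0.4726, 0.2103, 0.1011]
ee_rot: [-0.0, 0.752, 0.66, -0.0]
contact_force: [-0.3, -0.3, -1.0]
gripper_width: 0.107
gripper_force: 39.3
```

Not yet touching bottom; press on gently.

```bash
python3 -m crank '[{"translation":[0,0,1.5],"twist":[0,0,0],"jaw":255},{"translation":[0,0,3],"twist":[0,0,0],"jaw":255},{"translation":[0,0,3],"twist":[0,0,0],"jaw":255}]'
```

```text
clock: 30.27
tool_pos: [0.4737, 0.2105, 0.1001]
ee_rot: [0.001, 0.752, 0.66, 0.001]
contact_force: [-1.8, -1.0, 9.7]
gripper_width: 0.11
gripper_force: 41.0
```

```bash
python3 -m crank '[{"translation":[0,0,0],"twist":[0,0,0],"jaw":130},{"translation":[0,0,0],"twist":[0,0,0],"jaw":0},{"translation":[0,0,0],"twist":[0,0,0],"jaw":0},{"translation":[0,0,0],"twist":[0,0,0],"jaw":0},{"translation":[0,0,0],"twist":[0,0,0],"jaw":0},{"translation":[0,0,-35],"twist":[0,0,0],"jaw":0},{"translation":[0,0,-75],"twist":[0,0,0],"jaw":0},{"translation":[0,0,-115],"twist":[0,0,0],"jaw":0}]'
python3 -m crank '[{"translation":[-40,0,0],"twist":[0,0,0],"jaw":0},{"translation":[-80,0,0],"twist":[0,0,0],"jaw":0},{"translation":[-120,0,0],"twist":[0,0,0],"jaw":0},{"translation":[-160,0,0],"twist":[0,0,0],"jaw":0},{"translation":[-200,0,0],"twist":[0,0,0],"jaw":0},{"translation":[-200,0,0],"twist":[0,0,0],"jaw":0}]'
python3 - <<'E'
from h import *
tins('tf'); snap('scene','sf')
A=cv2.imread('pics/scene0.png').astype(int);B=cv2.imread('pics/sf.png').astype(int)
D=(np.abs(A-B).sum(2)>90).astype(np.uint8)
for c in cv2.findContours(cv2.morphologyEx(D,cv2.MORPH_OPEN,np.ones((3,3))),0,2)[0]:
    if cv2.contourArea(c)>25: print(cv2.boundingRect(c),cv2.contourArea(c))
# divider bar top edge, scene view, before/after
ga,gb=[cv2.Canny(x.astype(np.uint8),60,150) for x in(A,B)]
for u in (180,190,200,210): print(u,np.where(ga[255:300,u])[0]+255,np.where(gb[255:300,u])[0]+255)
E
```

```text
clock: 30.93
tool_pos: [0.4717, 0.21, 0.2136]
ee_rot: [-0.001, 0.752, 0.66, -0.001]
contact_force: [0.7, 0.2, -0.5]
gripper_width: 0.998
gripper_force: 0.0
clock: 31.43
tool_pos: [0.4462, 0.0063, 0.2133]
ee_rot: [0.001, 0.754, 0.657, -0.001]
contact_force: [0.4, 0.1, -0.0]
gripper_width: 1.0
gripper_force: 0.0
(188, 415, 10, 5) 28.5
(200, 410, 10, 9) 48.0
(212, 409, 23, 11) 148.5
(433, 401, 26, 19) 305.0
(211, 400, 21, 14) 128.5
(482, 377, 78, 43) 2628.5
(103, 309, 125, 111) 7985.5
(264, 279, 29, 30) 483.0
(540, 268, 10, 17) 55.0
(283, 234, 27, 27) 457.5
(91, 191, 11, 25) 143.0
(139, 185, 5, 14) 34.0
(93, 163, 41, 25) 333.0
(147, 153, 55, 155) 3659.5
(139, 152, 7, 6) 26.0
(95, 134, 26, 38) 750.0
(127, 126, 16, 9) 70.0
(281, 121, 58, 106) 2943.0
(316, 93, 22, 10) 62.0
(286, 88, 57, 36) 646.5
(290, 68, 40, 25) 479.5
(280, 45, 17, 20) 141.0
(340, 40, 10, 17) 62.5
(120, 37, 7, 24) 73.0
(351, 31, 8, 10) 42.5
(300, 29, 10, 23) 114.5
(311, 28, 4, 22) 46.0
(144, 28, 8, 22) 80.5
(342, 20, 8, 19) 89.5
(315, 5, 28, 58) 1040.0
(121, 0, 21, 121) 901.0
(97, 0, 23, 136) 2018.0
180 [263 267 268 275 276 280] []
190 [261 262 264 273 278] []
200 [256 257 260 261 262 267 270 271 275] [256 257 263 264 266]
210 [267 268 273] [266 272 278]
```

```bash
python3 -m crank '[{"translation":[-40,-10,-10],"twist":[0,0,0],"jaw":0},{"translation":[-80,-20,-20],"twist":[0,0,0],"jaw":0},{"translation":[-120,-30,-30],"twist":[0,0,0],"jaw":0},{"translation":[-160,-40,-30],"twist":[0,0,0],"jaw":0},{"translation":[-200,-50,-30],"twist":[0,0,0],"jaw":0},{"translation":[-230,-50,-30],"twist":[0,0,0],"jaw":0},{"translation":[-230,-50,-30],"twist":[0,0,0],"jaw":0}]'
python3 - <<'E'
from h import *
snap('top','tg'); snap('scene','sg')
np.set_printoptions(linewidth=180)
for p,q,n in(('scene0','sg','scene'),('top0','tg','top')):
    A=cv2.imread(f'pics/{p}.png').astype(int);B=cv2.imread(f'pics/{q}.png').astype(int)
    D=(np.abs(A-B).sum(2)>90).astype(np.uint8)
    print(n,[(cv2.boundingRect(c)) for c in cv2.findContours(cv2.morphologyEx(D,cv2.MORPH_OPEN,np.ones((3,3))),0,2)[0] if cv2.contourArea(c)>40])
    ga,gb=[cv2.Canny(x.astype(np.uint8),60,150) for x in(A,B)]
    if n=='scene':
        for u in (180,190,200,210): print(u,np.where(ga[255:300,u])[0]+255,np.where(gb[255:300,u])[0]+255)
d=load('tg'); g=cv2.imread('pics/tg.png')
h=cv2.HoughCircles(cv2.resize(cv2.cvtColor(g,6)[180:312,140:230],None,fx=4,fy=4,interpolation=2),cv2.HOUGH_GRADIENT,1,80,param1=120,param2=25,minRadius=42,maxRadius=58)
C=np.array([.4705,.206])
for u,v,r in h[0]:
    p=ray(d,140+u/4-.4,180+v/4-.4,.066)[:2]-C; print('tin lane',r/4,(p@[.9914,-.1305]).round(4),(p@[.1305,.9914]).round(4))
E
```

```text
clock: 32.12
tool_pos: [0.3677, -0.2134, 0.2433]
ee_rot: [0.001, 0.753, 0.658, -0.0]
contact_force: [0.1, -0.9, 0.4]
gripper_width: 0.997
gripper_force: 0.0
scene [(505, 399, 55, 21), (520, 394, 32, 6), (235, 393, 15, 18), (519, 388, 39, 8), (496, 382, 16, 10), (254, 380, 77, 40), (335, 352, 14, 17), (302, 164, 12, 9), (210, 139, 11, 7), (219, 104, 44, 26), (324, 96, 19, 18), (315, 69, 16, 42), (303, 68, 9, 10), (290, 68, 11, 17), (293, 26, 10, 10), (336, 25, 9, 24), (0, 0, 560, 420), (259, 0, 10, 17), (0, 0, 217, 169)]
180 [263 267 268 275 276 280] [262 267 268 276 281]
190 [261 262 264 273 278] [261 264 266 273 278 299]
200 [256 257 260 261 262 267 270 271 275] [255 256 257 265 266 269 270 271 276 297]
210 [267 268 273] [267 268 274 279]
top [(441, 404, 35, 16), (171, 401, 43, 19), (489, 337, 71, 83), (427, 328, 10, 22), (447, 323, 26, 18), (519, 301, 41, 29), (158, 277, 30, 25), (438, 269, 30, 32), (456, 260, 61, 72), (163, 250, 29, 24), (510, 245, 25, 20), (407, 245, 33, 77)]
tin lane 12.675 -0.0896 0.0073
```

```bash
python3 -c "
from h import *
tins('th'); print(ctrl.finish_job())"
```

```text
the job is handed in; nothing more can be done
None
```

I handed the job in at about 32 s: by camera and force readings, both old tins are in the front bay, both new tins are in the back bay, and the divider is back down at its starting height between them; I didn't move the jar, shaker or garlic, but I viewed 15 pictures instead of the 14 allowed, and made the last checks from pixel numbers only.

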